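# Take the small parts box from a tight carry rack and pack it in the carton

### The job

Of the five yellow boxes standing tightly side by side in the plywood carry rack, one is a size smaller than the others: it is to go out in the open yellow carton. Press down the sprung catch at the rack's left end to let the front bar drop, tip the small box forward by its top rear edge until it leans on the bar, then grip it by its sides, lift it out and set it down gently, standing upright, inside the carton. Finally swing the bar up again until the catch holds it, and leave the other boxes standing in the rack and the spray can, the green bottle and the blue tub on the bench undisturbed.

Things in the scene. Friction and masses are not known exactly. Their poses are not given: they have to be found in the camera images.
- rack: plywood carry rack, fixed, open on top and in front. Origin on the bench below the middle of the row's front; x points from front to back, y to the left end, z up. End cheeks at y = +-96.5 to 105.5 mm, 126 mm high. Low back board at x = 97 mm, 70 mm high: above it the space behind the boxes is free. A 231 mm high parts cabinet stands at x = 0.68 m of the bench behind its left half
- row_front (a point): point on the rack's floor (9 mm above the bench) at the middle of the row's front, axes as the rack's. A lip rises 7 mm above the floor just in front of it (x = -4 to 0 mm). Five boxes stand upright in a row, 38 mm apart (y = -76, -38, 0, 38, 76 mm), 2 to 4 mm of air between them; fronts 2 to 5 mm behind the point; their order varies
- bar (a joint): hinge of the front bar, rad: 0 to 0.013 = upright, held by the catch; 0.50 = fully dropped towards the robot. The pivot line lies along y at x = -14, z = 16 mm of the rack, the bar 80 mm from it. A weak spring drops it and keeps it down; pushing it up takes about 1 N, and about 6 N over the last 25 mm, where its left end rides over the catch's ramp and snaps in
- bar_middle (a point): middle of the front bar, an 8 mm steel rod along the rack's y from y = -100 to 126 mm on two arms: at x = -14, z = 96 mm of the rack when upright, x = -52, z = 86 mm when dropped
- catch (a joint): travel of the sprung catch, m: 0 = up (holds the upright bar), 0.014 = fully pressed. From about 0.008 on it frees the bar, which drops by itself; the press takes 2.5 N at first, 8 N fully down. Let go, it springs up again
- catch_pad (a point): middle of the top of the catch's thumb pad (26 mm along the rack's x, 24 mm along y), pressed straight down; at x = -31, y = 146, z = 112 mm of the rack. A steel guard round it rises 10 mm above it and is free inside from x = -60 to -4 and up to y = 170 mm; its side towards the row is open, there ends the bar (y = 126 mm)
- small_box_center (a point): centre of the small box, the one to take: closed carton, 0.1 to 0.25 kg, 160 mm tall (10 mm lower than the others), 85 mm front to back, 34 mm thick. Own axes: y to its top, x from front to back, z across. Tipped, it turns about its lower front edge against the lip; past about 28 degrees it falls on the dropped bar and stays there, leaning about 34 degrees
- box_a_center (a point): one of the four large boxes: 170 mm tall as it stands, 90 mm front to back, 36 mm thick; point at its centre; must stay standing in its place
- box_b_center (a point): one of the four large boxes: 170 mm tall as it stands, 90 mm front to back, 36 mm thick; point at its centre; must stay standing in its place
- box_c_center (a point): one of the four large boxes: 170 mm tall as it stands, 90 mm front to back, 36 mm thick; point at its centre; must stay standing in its place
- box_d_center (a point): one of the four large boxes: 170 mm tall as it stands, 90 mm front to back, 36 mm thick; point at its centre; must stay standing in its place
- carton_floor (a point): middle of the inner floor (2 mm above the bench) of the open yellow carton, fixed; x along its short side, y along its long side. Inside 98 mm (x) by 146 mm (y), walls 68 mm high and about 6 mm thick; folded-out flaps reach 92 mm above the bench. Behind it stands a bench vice, 125 mm high; a tall filing cabinet stands beyond the bench's right edge
- aerosol_center (a point): standing red spray can, 59 mm in diameter, 198 mm tall; point at its centre; bystander
- oil_bottle_center (a point): standing green bottle with a red spout, 42 mm in diameter, 123 mm tall; point at its centre; bystander
- grease_tub_center (a point): standing blue tub, 72 mm in diameter, 62 mm tall; point at its centre; bystander

How it is judged:
By the outcome, as a careful person would: the job done as asked, in the order asked, and still so for the second after the job is handed in, with the robot touching nothing.
It also fails if it takes over 70 s, if anything falls off the work surface, if the arm or the gripper's body presses on something with over 40 N, if the wrist force passes 120 N, or if a joint passes its speed limit or range.

### The arm

A 6-joint arm with a two-finger parallel gripper is mounted at the origin on a cart in front of the work surface, level with it; the furniture and walls round the work are solid. World frame = base frame: x ahead of the robot, y to its left, z up, the work surface at z = 0. Lengths are in m, angles in rad, forces in N, time in s.
With the tool pointing down it reaches from about 0.35 to 0.725 m from the base axis. Payload 4.3 kg.
Tool frame: the origin (TCP) lies on the centre line of the jaws, within the pads' length; the fingertips stand 17 mm ahead of it and the grasp point (between the pads) lies 2 mm behind it; z points along the fingers, y is the direction in which the jaws open and shut (so a half turn about z gives the same grasp; the last joint's range is limited). The gripper opens to 85 mm and grips with 20 to 120 N. Pads are 22 mm wide; open, the fingers measure 114 mm over their backs; the gripper's body (76 mm by 85 mm) begins 54 mm behind the grasp point. The pads swing forward as they close: fully open they stand 13 mm farther back than shut.
Start: joints at [0.993, 0.377, 0.081, 1.274, 0, 1.46], TCP at [0.259, 0.513, 0.248] pointing down, gripper open.
Joint ranges: [-2.72, 2.72], [-0.84, 1.66], [-1.02, 1.22], [-1.77, 2.12], [-1.37, 1.28], [-3.14, 3.14]. Speed limits (rad/s): [2.57, 2.57, 3.14, 3.14, 3.14, 3.14].

### API

Orientations are given as a rotation vector (axis times angle).
In Python, from cell import bot gives the robot as it stands. The module is installed in compiled form; this text tells all that it offers.
- The arm moves only by the tool step_arm, never from a script. Its argument "moves" is a list of rows, each an object with "grip": the gripper's target within -1 to 1 (shut at 1, half-way at 0, fully open at -1); "linear": the shift along the tool's x, y, z in m, a list of three; "rot": the turn, a rotation vector about the tool's x, y, z in degrees, a list of three. In form: [{"grip": grip, "linear": [dx, dy, dz], "rot": [ax, ay, az]}, ...]. A call has exactly 5 rows; each row shifts and turns the pose as measured when the row begins, along the tool's axes as they then stand; what a row does not reach is not made up. A row lasts 1/12 s, in which the tool goes at most 41.7 mm and 7.16 degrees, less where a joint would pass 70% of its speed; a pose out of reach is approached as far as the arm can. A call with a gripper value outside its range is refused whole. The fingers move at their own pace and stop on an object; "newtons" is the grip in N (left out, the last holds). Time passes only in rows, so rows that do not move let the fingers close, or fill a call up. It gives the time, the measured TCP pose, the force and the opening at its end, in the units of the state.
- bot.state(): the state, without advancing time (a new reading comes with each control period).
- bot.read_camera(name): name is "scene" or "top" or "wrist"; returns the picture (400x640x3 uint8, red, green, blue); there is no depth.
- bot.camera_params(name): a dict with "fx", "fy", "cx", "cy" (pixels), "k1" (the pictures are not rectified: a ray, as slopes to the right and down, at radius r is drawn at 1 + k1 r^2 times it, then the intrinsics apply), "pose" (4x4, takes a point from camera to world coordinates). Camera axes: x right, y up, looking along -z (the intrinsics and any distortion apply to the point x, -y, -z); pixel columns grow to the right and rows downward; lengths in m; the calibration is good to about 2 mm. A picture is of the moment at which its call begins: read the wrist's pose just before it. camera_params takes no time and is no camera call; for the wrist camera it gives the pose at the moment of the call.
- bot.hand_in(): hands the job in, once; it reports no verdict.
The state is a dict: "time_s": time; "joint_pos": joint angles; "joint_velocities": joint speeds; "effort": joint torques, N m; "tool_pos": TCP position; "tool_rot": TCP orientation; "contact_force": force on the tool from outside, world axes, zero at the start; "torque": the same for the moment, N m; "width": finger opening in m.
Only numpy, scipy, OpenCV 4.12 (cv2) and the standard library are available. Lean on these libraries where they do the work, as an engineer would, in place of code of your own. Each camera call takes 0.05 s, during which the arm holds its last target. There are 200 camera calls.

## Working session

There is one attempt and no reset: what is moved stays moved. The work goes in short steps, Python scripts to look and compute and a tool call to move; the robot and the scene stay as the last step left them, time stands still between calls to the robot, and variables do not carry over. Pictures are saved under pics/ and viewed, about 8 in all and at most 12, crops included, and the job is handed in when it is done.

Besides the shell and the picture viewer there is one more tool, called as name(argument=value, ...), one argument or row to a line, values as JSON. step_arm: Moves the arm, as the interface text tells. Its arguments: {"type":"object","properties":{"moves":{"type":"array"},"newtons":{"type":"number"}},"required":["moves"]}

```bash
mkdir -p pics; python3 - <<'E'
from cell import bot
import cv2,numpy as np
s=bot.state();print(s)
for n in("scene","top"):
    im=bot.read_camera(n);cv2.imwrite(f"pics/{n}0.png",im[:,:,::-1])
    p=bot.camera_params(n);print(n,{k:np.round(v,4).tolist() for k,v in p.items()})
E
```

```text
{'time_s': 0.0, 'joint_pos': array([9.92706427e-01, 3.78068732e-01, 7.95942733e-02, 1.27441151e+00,
       3.85036849e-07, 1.46047049e+00]), 'joint_velocities': array([ 0.00189803, -0.00017163, -0.00078985,  0.00142868,  0.00148539,
       -0.00104991]), 'effort': array([-1.48006806e-03, -4.63601339e+01,  2.69877434e+01,  2.07978138e-02,
        6.47419620e-05, -1.43910537e-07]), 'tool_pos': array([0.25891747, 0.5126878 , 0.24734537]), 'tool_rot': array([-0.72791783, -3.05537201,  0.00308897]), 'contact_force': array([0.39867336, 0.31751312, 0.46279415]), 'torque': array([-0.00720238,  0.03678235,  0.01914791]), 'width': 0.08531538193634206}
scene {'fx': 418.4851, 'fy': 418.4851, 'cx': 320.6144, 'cy': 203.2376, 'k1': -0.0986, 'pose': [[0.7979, 0.2794, -0.5341, -0.1629], [-0.6027, 0.3819, -0.7006, -0.8544], [0.0082, 0.8809, 0.4731, 0.6708], [0.0, 0.0, 0.0, 1.0]]}
top {'fx': 433.9535, 'fy': 433.9535, 'cx': 315.989, 'cy': 198.1579, 'k1': 0.0099, 'pose': [[-0.0063, 0.9754, -0.2202, 0.2548], [-1.0, -0.0074, -0.0042, 0.025], [-0.0057, 0.2201, 0.9755, 1.1755], [0.0, 0.0, 0.0, 1.0]]}
```

View pics/scene0.png

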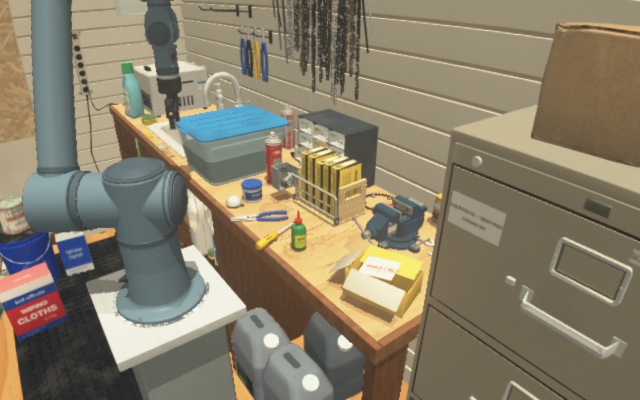

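View pics/top0.png

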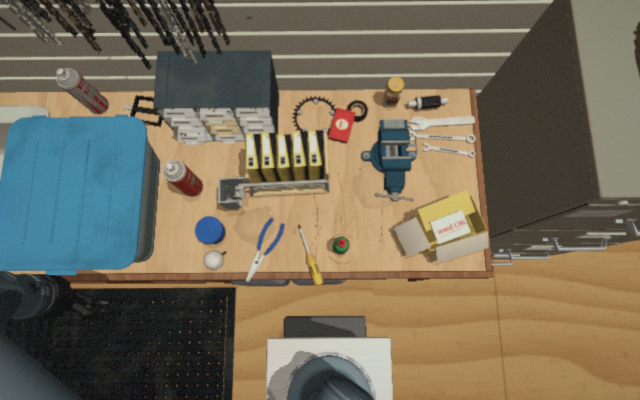

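The scene view shows the rack at about (330,185) and the carton at (385,275). The top view shows the box row at (247-323,157), the catch at (232,190) and the carton at (448,225). Next I'll zoom in.

```bash
cat > h.py <<'E'
import numpy as np,cv2
from cell import bot
from scipy.spatial.transform import Rotation as R
def ray(n,u,v,p=None):
    p=p or bot.camera_params(n)
    d=np.array([(u-p["cx"])/p["fx"],(v-p["cy"])/p["fy"]]);s=d.copy()
    for _ in range(20): s=d/(1+p["k1"]*(s@s))
    T=np.array(p["pose"]);w=T[:3,:3]@[s[0],-s[1],-1]
    return T[:3,3],w
def onz(n,u,v,z,p=None):
    o,w=ray(n,u,v,p);return o+w*(z-o[2])/w[2]
def proj(n,X,p=None):
    p=p or bot.camera_params(n);T=np.array(p["pose"]);c=T[:3,:3].T@(np.array(X)-T[:3,3])
    s=np.array([c[0],-c[1]])/-c[2];s=s*(1+p["k1"]*(s@s));return s*p["fx"]+[p["cx"],p["cy"]]
E
python3 - <<'E'
import cv2,numpy as np
a=cv2.imread("pics/top0.png");b=cv2.imread("pics/scene0.png")
A=cv2.resize(a[120:220,205:340],None,fx=5.9,fy=5.9,interpolation=cv2.INTER_CUBIC)
cv2.imwrite("pics/c1.png",A)
B=cv2.resize(a[180:270,385:495],None,fx=3.6,fy=3.6,interpolation=cv2.INTER_CUBIC)
C=cv2.resize(b[135:225,265:375],None,fx=3.6,fy=3.6,interpolation=cv2.INTER_CUBIC)
cv2.imwrite("pics/c2.png",np.hstack([B,C]))
E
```

```text
(no output)
```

View pics/c1.png

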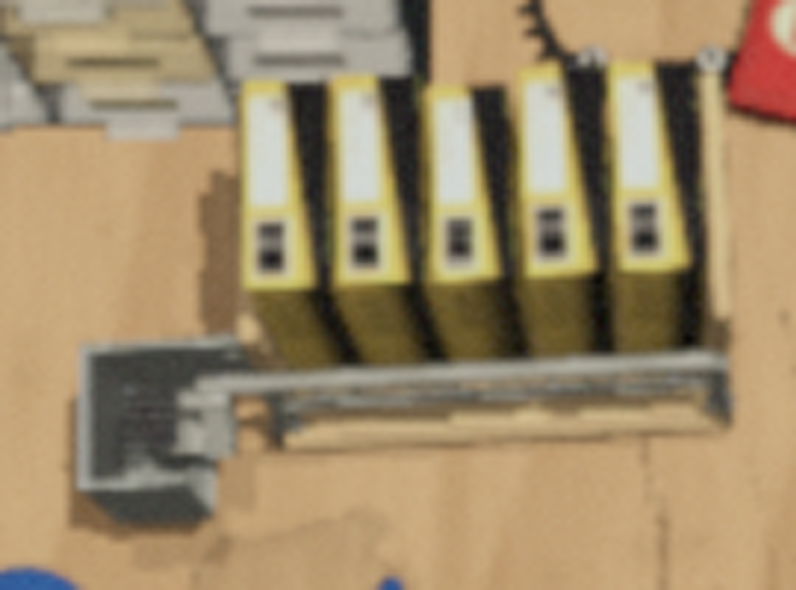

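View pics/c2.png

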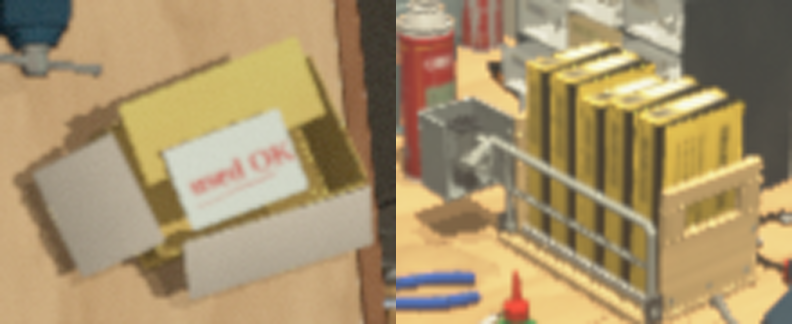

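The middle box (3rd from the left) is visibly shorter and lower in both views, so that's the one to take. Next: the rack and carton poses, drawn back onto the images as a check.

```bash
python3 - <<'E'
from h import *
# top-face front-left corners of the boxes (crop c1 px)
f=lambda u,v:(205+u/5.9-.4,120+v/5.9-.4)
FL=[(247,290),(337,284),(432,280),(525,277),(615,272)]
FR=[(313,287),(408,282),(500,278),(596,273),(688,268)]
hs=[.179,.179,.169,.179,.179]
M=np.array([(onz("top",*f(*a),h)+onz("top",*f(*b),h))[:2]/2 for a,b,h in zip(FL,FR,hs)])
print("front mids",M.round(4).tolist())
d=M[-1]-M[0];print("pitch",np.linalg.norm(d)/4)
B1=onz("top",*f(200,385),.096)[:2];B2=onz("top",*f(722,360),.096)[:2]
print("bar ends",B1,B2,np.linalg.norm(B1-B2))
yv=(B1-B2);yaw1=np.arctan2(-yv[0],yv[1]);yv=-d;yaw2=np.arctan2(-yv[0],yv[1]);print("yaw",np.degrees([yaw1,yaw2]))
yaw=(yaw1+yaw2)/2;ex=np.array([np.cos(yaw),np.sin(yaw)]);ey=np.array([-ex[1],ex[0]])
O=M.mean(0)-.0035*ex;Ob=(B1-126e-3*ey+B2+.1*ey)/2+.014*ex
print("origin boxes",O,"bar",Ob)
# overlay test in scene & top
O=(O+Ob)/2
P=lambda x,y,z:np.r_[O+ex*x+ey*y,z]
pts=[P(-.014,.126,.096),P(-.014,-.1,.096),P(-.031,.146,.112),P(.0035,.017,.169),P(.0885,.017,.169),P(.0035,-.017,.169),P(0,-.101,.126),P(.0035,.094,.179),P(.0935,-.094,.179)]
ims=[]
for n,(x0,y0,x1,y1),k in(("scene",(255,135,385,235),6),):
    im=cv2.imread(f"pics/{n}0.png")[y0:y1,x0:x1];im=cv2.resize(im,None,fx=k,fy=k,interpolation=cv2.INTER_CUBIC)
    for X in pts:
        u=(proj(n,X)-[x0,y0]+.5)*k;cv2.drawMarker(im,tuple(int(q) for q in u),(255,0,255),0,10,1)
    ims.append(im[:,:480])
c=cv2.resize(cv2.imread("pics/scene0.png")[240:320,335:430],None,fx=3.3,fy=3.3,interpolation=cv2.INTER_CUBIC)
c2=cv2.resize(cv2.imread("pics/top0.png")[185:270,390:490],None,fx=3.1,fy=3.1,interpolation=cv2.INTER_CUBIC)
W=np.zeros((600,800,3),np.uint8);W[:600,:480]=cv2.resize(ims[0],(480,600)) if ims[0].shape[0]!=600 else ims[0]
W[:264,485:485+313]=c[:264,:313];W[300:300+263,485:485+310]=c2[:263,:310]
cv2.imwrite("pics/m1.png",W)
E
```

```text
front mids [[0.5535, 0.1818], [0.5556, 0.1443], [0.56, 0.1072], [0.5584, 0.068], [0.5602, 0.0311]]
pitch 0.03770634611982725
bar ends [0.53493897 0.22852598] [0.54444241 0.0010688 ] 0.22765562268358203
yaw [2.39249633 2.51991214]
origin boxes [0.55403856 0.10630576] bar [0.55423495 0.10240931]
```

View pics/m1.png

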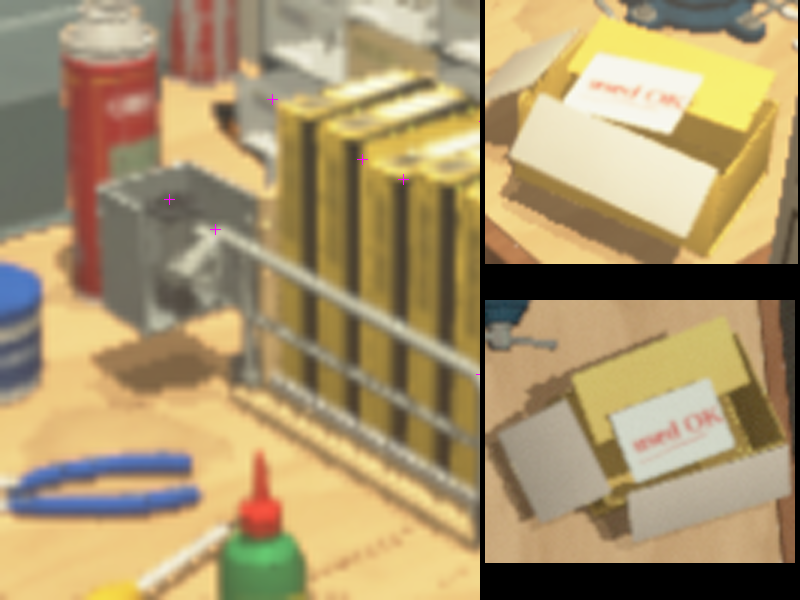

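The bar end and pad markers land correctly; the box markers sit about 4 mm too far left. Next I triangulate the carton's corners across the two views.

```bash
python3 - <<'E'
from h import *
s=lambda u,v:(335+(u-485)/3.3-.4,240+v/3.3-.4)
t=lambda u,v:(390+(u-485)/3.1-.4,185+(v-300)/3.1-.4)
def tri(a,b):
    o1,w1=ray("scene",*a);o2,w2=ray("top",*b)
    w1/=np.linalg.norm(w1);w2/=np.linalg.norm(w2)
    k=np.linalg.lstsq(np.c_[w1,-w2],o2-o1,rcond=None)[0]
    p,q=o1+w1*k[0],o2+w2*k[1];return ((p+q)/2).round(4).tolist(),round(np.linalg.norm(p-q),4)
for n,a,b in[("label TL",(593,52),(610,410)),("label TR",(703,72),(710,378)),("label BR",(670,133),(734,445)),("label BL",(563,103),(628,482)),
 ("front flap in L",(540,95),(628,490)),("front flap in R",(718,172),(785,447)),("ff out L",(512,155),(632,540)),("ff out R",(690,237),(790,495)),
 ("back flap TL",(597,18),(573,372)),("back TR",(775,68),(725,318)),("back BR",(745,130),(750,385)),
 ("left flap a",(485,90),(500,432)),("left flap b",(580,28),(565,400)),("right wall near",(690,240),(790,470))]:
    print(n,tri(s(*a),t(*b)))
# bystanders in world and the pedestal for route: bottle, can, tub
for n,u,v,z in(("bottle",341,245,.12),("can",172,166,.198),("tub",209,230,.062)):print(n,onz("top",u,v,z).round(3))
E
```

```text
label TL ([0.4399, -0.2593, 0.0781], np.float64(0.0068))
label TR ([0.4656, -0.3399, 0.0947], np.float64(0.0006))
label BR ([0.413, -0.3606, 0.0786], np.float64(0.0003))
label BL ([0.3871, -0.2775, 0.0644], np.float64(0.0055))
front flap in L ([0.3756, -0.2717, 0.0745], np.float64(0.0035))
front flap in R ([0.4127, -0.4047, 0.0738], np.float64(0.0025))
ff out L ([0.3395, -0.2819, 0.0438], np.float64(0.0015))
ff out R ([0.3769, -0.4167, 0.0452], np.float64(0.0039))
back flap TL ([0.4713, -0.23, 0.08], np.float64(0.0076))
back TR ([0.5189, -0.3601, 0.0862], np.float64(0.0018))
back BR ([0.4653, -0.382, 0.0694], np.float64(0.0019))
left flap a ([0.4228, -0.1748, 0.0036], np.float64(0.0314))
left flap b ([0.4524, -0.2258, 0.0748], np.float64(0.001))
right wall near ([0.3914, -0.4159, 0.037], np.float64(0.0142))
bottle [ 0.376 -0.031  0.12 ]
can [0.555 0.367 0.198]
tub [0.424 0.307 0.062]
```

```bash
cat >> h.py <<'E'
O=np.array([.554,.1035]);YAW=np.radians(2.45)
EX=np.array([np.cos(YAW),np.sin(YAW),0]);EY=np.array([-EX[1],EX[0],0]);EZ=np.array([0,0,1.])
RK=np.c_[EX,EY,EZ]
def world(p): return np.r_[O,0]+RK@np.array(p)
def rack(w): return RK.T@(np.array(w)-np.r_[O,0])
def ori(jaw,tilt):
    "jaw='x': tool y along rack x; 'y': along rack y. tilt deg: tool z leans to rack +x"
    t=np.radians(tilt);z=np.array([np.sin(t),0,-np.cos(t)])
    return z,t
def orient(jaw,tilt,sgn=1,off=0):
    z,_=ori(jaw,tilt)
    y=np.array([0,1.,0])*sgn if jaw=='y' else np.array([-z[2],0,z[0]])*sgn
    return RK@np.c_[np.cross(y,z),y,z]
def plan(P,Q,n=None,grip=None):
    "rows from the present pose to P (world TCP), Q (3x3)"
    s=bot.state();p=s["tool_pos"];r=R.from_rotvec(s["tool_rot"]);d=np.array(P)-p
    dr=(r.inv()*R.from_matrix(Q)).as_rotvec()
    m=max(np.linalg.norm(d)/.0405,np.degrees(np.linalg.norm(dr))/7.0);n=n or int(np.ceil(m))
    print("t",round(s["time_s"],2),"pos",p.round(4),"dist",np.linalg.norm(d).round(4),"turn",np.degrees(dr).round(1),"rows",n,round(m,1))
    for i in range(n):
        ri=r*R.from_rotvec(dr*i/n);print(i,(ri.inv().apply(d/n)).round(4).tolist(),np.degrees(dr/n).round(2).tolist())
E
python3 - <<'E'
from h import *
s=bot.state();print(R.from_rotvec(s["tool_rot"]).as_matrix().round(3))
p=bot.camera_params("wrist");print({k:np.round(v,3).tolist() for k,v in p.items()})
T=np.eye(4);T[:3,:3]=R.from_rotvec(s["tool_rot"]).as_matrix();T[:3,3]=s["tool_pos"];print((np.linalg.inv(T)@p["pose"]).round(3))
print("cab edge",onz("top",278,95,.231),onz("top",275,133,.0), "pad",world([-.031,.146,.112]))
for sg in(1,-1):
    q=orient('x',0,sg);print(sg);plan(world([-.031,.148,.112])+[0,0,.06+.017],q)
E
```

```text
[[-0.893  0.451 -0.001]
 [ 0.451  0.893 -0.002]
 [ 0.    -0.002 -1.   ]]
{'fx': 357.292, 'fy': 357.292, 'cx': 326.006, 'cy': 197.659, 'k1': -0.069, 'pose': [[0.45, -0.854, -0.261, 0.192], [0.893, 0.43, 0.134, 0.548], [-0.002, -0.294, 0.956, 0.373], [0.0, 0.0, 0.0, 1.0]]}
[[ 0.001  0.956  0.294  0.075]
 [ 1.    -0.001  0.     0.001]
 [ 0.     0.294 -0.956 -0.125]
 [ 0.     0.     0.     1.   ]]
cab edge [0.717881   0.11703062 0.231     ] [0.71297816 0.14666522 0.        ] pad [0.5167872  0.24804137 0.112     ]
1
t 0.1 pos [0.259  0.5128 0.2475] dist 0.3726 turn [-0.1  0.  60.7] rows 10 9.2
0 [-0.0349, -0.0118, 0.0059] [-0.01, 0.0, 6.07]
1 [-0.0359, -0.0081, 0.0059] [-0.01, 0.0, 6.07]
2 [-0.0366, -0.0042, 0.0059] [-0.01, 0.0, 6.07]
3 [-0.0368, -0.0003, 0.0058] [-0.01, 0.0, 6.07]
4 [-0.0366, 0.0036, 0.0058] [-0.01, 0.0, 6.07]
5 [-0.036, 0.0074, 0.0058] [-0.01, 0.0, 6.07]
6 [-0.0351, 0.0112, 0.0058] [-0.01, 0.0, 6.07]
7 [-0.0337, 0.0148, 0.0058] [-0.01, 0.0, 6.07]
8 [-0.0319, 0.0183, 0.0058] [-0.01, 0.0, 6.07]
9 [-0.0298, 0.0216, 0.0058] [-0.01, 0.0, 6.07]
-1
t 0.1 pos [0.259  0.5128 0.2
[... 265 characters left out ...]
63]
4 [-0.0144, -0.0145, 0.0033] [-0.0, -0.01, -6.63]
5 [-0.0126, -0.0161, 0.0033] [-0.0, -0.01, -6.63]
6 [-0.0107, -0.0174, 0.0033] [-0.0, -0.01, -6.63]
7 [-0.0086, -0.0185, 0.0033] [-0.0, -0.01, -6.63]
8 [-0.0064, -0.0194, 0.0033] [-0.0, -0.01, -6.63]
9 [-0.0041, -0.02, 0.0033] [-0.0, -0.01, -6.63]
10 [-0.0018, -0.0204, 0.0033] [-0.0, -0.01, -6.63]
11 [0.0006, -0.0204, 0.0033] [-0.0, -0.01, -6.63]
12 [0.0029, -0.0202, 0.0033] [-0.0, -0.01, -6.63]
13 [0.0052, -0.0198, 0.0033] [-0.0, -0.01, -6.63]
14 [0.0075, -0.019, 0.0033] [-0.0, -0.01, -6.63]
15 [0.0096, -0.018, 0.0033] [-0.0, -0.01, -6.63]
16 [0.0117, -0.0168, 0.0033] [-0.0, -0.01, -6.63]
17 [0.0135, -0.0153, 0.0032] [-0.0, -0.01, -6.63]
```

step_arm(
  moves=[
    {"grip": 1, "linear": [-0.035, -0.012, 0], "rot": [0, 0, 6.1]},
    {"grip": 1, "linear": [-0.036, -0.008, 0], "rot": [0, 0, 6.1]},
    {"grip": 1, "linear": [-0.037, -0.004, 0], "rot": [0, 0, 6.1]},
    {"grip": 1, "linear": [-0.037, 0, 0], "rot": [0, 0, 6.1]},
    {"grip": 1, "linear": [-0.037, 0.004, 0], "rot": [0, 0, 6.1]},
  ],
  newtons=40,
)

```text
time_s: 0.52
tool_pos: [0.3865, 0.3807, 0.244]
tool_rot: [-1.515, -2.747, 0.008]
contact_force: [1.3, 1.0, -0.6]
width: 0.0258
```

step_arm(
  moves=[
    {"grip": 1, "linear": [-0.036, 0.007, 0], "rot": [0, 0, 6.1]},
    {"grip": 1, "linear": [-0.035, 0.011, 0], "rot": [0, 0, 6.1]},
    {"grip": 1, "linear": [-0.034, 0.015, 0], "rot": [0, 0, 6.1]},
    {"grip": 1, "linear": [-0.032, 0.018, 0], "rot": [0, 0, 6.1]},
    {"grip": 1, "linear": [-0.03, 0.022, 0], "rot": [0, 0, 6.1]},
  ],
)

```text
time_s: 0.93
tool_pos: [0.5158, 0.2378, 0.2413]
tool_rot: [-2.214, -2.223, 0.016]
contact_force: [0.3, 1.6, -0.8]
width: 0.0002
```

```bash
python3 - <<'E'
from h import *
plan(world([-.031,.148,.112])+[0,0,.017+.02],orient('x',0,1))
print(bot.state()["joint_pos"].round(2))
p=bot.camera_params("wrist");im=bot.read_camera("wrist")[:,:,::-1].copy();cv2.imwrite("pics/w1raw.png",im)
for X in [(-.031,.146,.112),(-.014,.126,.096),(-.014,-.1,.096),(.0035,.017,.169),(.0885,.017,.169),(.0035,-.017,.169),(.0885,-.017,.169),(0,.101,.126),(.0035,.094,.179),(.0035,-.094,.179)]:
    u=proj("wrist",world(X),p);cv2.drawMarker(im,tuple(int(round(q)) for q in u),(255,0,255),0,8,1)
cv2.imwrite("pics/w1.png",im)
E
```

```text
t 0.93 pos [0.5158 0.2378 0.2413] dist 0.0931 turn [-0.6  0.2 -2.2] rows 3 2.3
0 [0.0042, 0.0007, 0.0307] [-0.2, 0.07, -0.74]
1 [0.0042, 0.0006, 0.0307] [-0.2, 0.07, -0.74]
2 [0.0041, 0.0005, 0.0308] [-0.2, 0.07, -0.74]
[ 0.32  0.37  0.06  1.27 -0.    1.89]
```

View pics/w1.png

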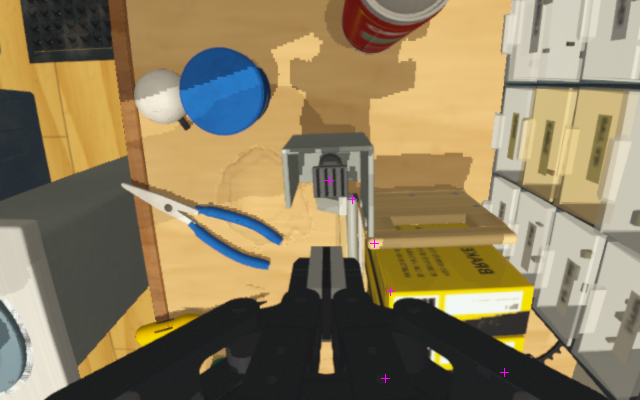

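The wrist view shows the pad at (329,182) under its marker and the bar end at (352,198), so the rack pose is good. I go down and press.

step_arm(
  moves=[
    {"grip": 1, "linear": [0.005, 0.001, 0.031], "rot": [0, 0, -0.7]},
    {"grip": 1, "linear": [0.004, 0.001, 0.031], "rot": [0, 0, -0.7]},
    {"grip": 1, "linear": [0.004, 0, 0.03], "rot": [0, 0, -0.7]},
    {"grip": 1, "linear": [0, 0, 0.012], "rot": [0, 0, 0]},
    {"grip": 1, "linear": [0, 0, 0.009], "rot": [0, 0, 0]},
  ],
)

```text
time_s: 1.4
tool_pos: [0.5284, 0.2403, 0.1253]
tool_rot: [2.193, 2.242, -0.008]
contact_force: [2.1, 0.4, 2.4]
width: -0.0
```

step_arm(
  moves=[
    {"grip": 1, "linear": [0, 0, 0.005], "rot": [0, 0, 0]},
    {"grip": 1, "linear": [0, 0, 0.004], "rot": [0, 0, 0]},
    {"grip": 1, "linear": [0, 0, 0.003], "rot": [0, 0, 0]},
    {"grip": 1, "linear": [0, 0, 0.002], "rot": [0, 0, 0]},
    {"grip": 1, "linear": [0, 0, 0], "rot": [0, 0, 0]},
  ],
)

```text
time_s: 1.82
tool_pos: [0.5281, 0.2403, 0.1168]
tool_rot: [2.189, 2.242, -0.006]
contact_force: [-2.4, -2.0, 6.9]
width: 0.0001
```

```bash
cat >> h.py <<'E'
def barcheck(n="scene",base=None):
    im=bot.read_camera(n)[:,:,::-1].astype(float);b=cv2.imread(base or f"pics/{n}0.png").astype(float)
    for nm,(x,z) in dict(up=(-.014,.096),down=(-.052,.086)).items():
        d=[]
        for y in np.linspace(-.09,.09,40):
            u=proj(n,world([x,y,z])).round().astype(int);d.append([im[u[1],u[0]].mean(),b[u[1],u[0]].mean()])
        print(n,nm,"now/before",np.mean(d,0).round(1),"absdiff",np.abs(np.diff(d,axis=1)).mean().round(1))
E
python3 - <<'E'
from h import *
barcheck();barcheck("top")
plan(world([-.031,.148,.112])+[0,0,.017+.03],orient('x',0,1))
E
```

```text
scene up now/before [106.1 179.9] absdiff 73.8
scene down now/before [180.5 135.4] absdiff 45.1
top up now/before [ 65.2 158.6] absdiff 93.4
top down now/before [162.6 160.7] absdiff 6.5
t 1.92 pos [0.5282 0.2404 0.1171] dist 0.0445 turn [ 0.2  0.5 -1.1] rows 2 1.1
0 [0.0048, -0.0056, -0.021] [0.09, 0.24, -0.53]
1 [0.0049, -0.0056, -0.021] [0.09, 0.24, -0.53]
```

The bar has dropped: it is now bright at the "down" line and dark at the "up" line. I go up.

step_arm(
  moves=[
    {"grip": 1, "linear": [0, -0.003, -0.035], "rot": [0, 0, 0]},
    {"grip": 1, "linear": [0, 0, -0.04], "rot": [0, 0, 0]},
    {"grip": 1, "linear": [0, 0, -0.04], "rot": [0, 0, 0]},
    {"grip": 1, "linear": [0, 0, -0.03], "rot": [0, 0, 0]},
    {"grip": 1, "linear": [0, 0, 0], "rot": [0, 0, 0]},
  ],
)

```text
time_s: 2.33
tool_pos: [0.5214, 0.2415, 0.2694]
tool_rot: [2.188, 2.246, -0.01]
contact_force: [0.4, -0.5, 1.3]
width: -0.0002
```

```bash
cat >> h.py <<'E'
def tcp_for_corner(F,t):
    a=np.radians(t);z=np.array([np.sin(a),0,-np.cos(a)]);n=np.array([-np.cos(a),0,-np.sin(a)])
    return world(np.array(F)-.017*z-.0145*n)
def corner(t=20):
    s=bot.state();M=R.from_rotvec(s["tool_rot"]).as_matrix();return rack(s["tool_pos"]+.017*M[:,2]-.0145*M[:,1])
E
python3 - <<'E'
from h import *
print(corner(),bot.state()["contact_force"])
plan(tcp_for_corner([.0985,-.003,.200],20),orient('x',20,1))
E
```

```text
[-0.04121239  0.13935937  0.25243949] [ 0.44221625 -0.4704221   1.34961605]
t 2.33 pos [0.5214 0.2415 0.2694] dist 0.2007 turn [-20.    0.7  -0.8] rows 5 5.0
0 [-0.0279, 0.0271, 0.01] [-4.0, 0.14, -0.17]
1 [-0.028, 0.0262, 0.0117] [-4.0, 0.14, -0.17]
2 [-0.0281, 0.0253, 0.0135] [-4.0, 0.14, -0.17]
3 [-0.0282, 0.0242, 0.0151] [-4.0, 0.14, -0.17]
4 [-0.0283, 0.023, 0.0167] [-4.0, 0.14, -0.17]
```

step_arm(
  moves=[
    {"grip": 1, "linear": [-0.028, 0.027, 0.002], "rot": [-4, 0, 0]},
    {"grip": 1, "linear": [-0.028, 0.027, 0.004], "rot": [-4, 0, -0.2]},
    {"grip": 1, "linear": [-0.028, 0.027, 0.006], "rot": [-4, 0, -0.2]},
    {"grip": 1, "linear": [-0.028, 0.027, 0.008], "rot": [-4, 0, -0.2]},
    {"grip": 1, "linear": [-0.028, 0.026, 0.01], "rot": [-4, 0, -0.2]},
  ],
)

```text
time_s: 2.75
tool_pos: [0.6694, 0.1099, 0.2698]
tool_rot: [1.96, 2.074, 0.382]
contact_force: [0.3, -0.0, 0.3]
width: 0.0004
```

step_arm(
  moves=[
    {"grip": 1, "linear": [0, 0, 0], "rot": [0, 0, 0]},
    {"grip": 1, "linear": [0, 0, 0], "rot": [0, 0, 0]},
    {"grip": 1, "linear": [0, 0, 0], "rot": [0, 0, 0]},
    {"grip": 1, "linear": [0, 0, 0], "rot": [0, 0, 0]},
    {"grip": 1, "linear": [0, 0, 0], "rot": [0, 0, 0]},
  ],
)

```text
time_s: 3.17
tool_pos: [0.6701, 0.1049, 0.2695]
tool_rot: [1.964, 2.065, 0.381]
contact_force: [0.1, 0.3, -1.0]
width: 0.0002
```

```bash
python3 - <<'E'
from h import *
print(corner(),bot.state()["contact_force"],bot.state()["joint_pos"].round(2))
plan(tcp_for_corner([.0985,-.003,.200],20),orient('x',20,1))
p=bot.camera_params("wrist");im=bot.read_camera("wrist")[:,:,::-1].copy();cv2.imwrite("pics/w2raw.png",im)
for X in [(.0885,.017,.169),(.0885,-.017,.169),(.0035,.017,.169),(.0935,.056,.179),(.0935,.02,.179),(.0935,-.02,.179)]:
    u=proj("wrist",world(X),p);cv2.drawMarker(im,tuple(int(round(q)) for q in u),(255,0,255),0,8,1)
cv2.imwrite("pics/w2.png",im)
E
```

```text
[ 0.1087886  -0.00386199  0.24833021] [ 0.0851208   0.32721336 -0.98438758] [ 0.07  0.27 -0.09  0.83 -0.02  1.59]
t 3.17 pos [0.6701 0.1049 0.2695] dist 0.0495 turn [1.5 0.5 0.5] rows 2 1.2
0 [0.0006, -0.0134, 0.0208] [0.76, 0.24, 0.26]
1 [0.0004, -0.0131, 0.021] [0.76, 0.24, 0.26]
```

View pics/w2.png

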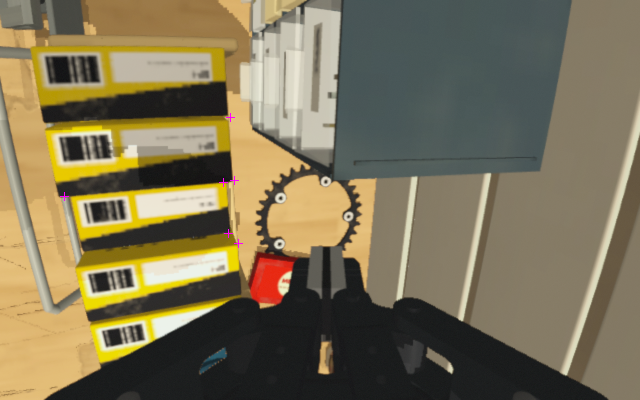

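The small box's top rear edge runs from (227,183) to (230,235), under my markers; the fingers are clear of the cabinet. I go down behind it.

step_arm(
  moves=[
    {"grip": 1, "linear": [0.001, -0.013, 0.021], "rot": [0.7, 0.2, 0.2]},
    {"grip": 1, "linear": [0, -0.013, 0.021], "rot": [0.7, 0.2, 0.2]},
    {"grip": 1, "linear": [0, 0, 0], "rot": [0, 0, 0]},
    {"grip": 1, "linear": [0, 0, 0], "rot": [0, 0, 0]},
    {"grip": 1, "linear": [0, 0, 0], "rot": [0, 0, 0]},
  ],
)

```text
time_s: 3.63
tool_pos: [0.6617, 0.1099, 0.2229]
tool_rot: [1.979, 2.083, 0.371]
contact_force: [-0.9, -0.6, -0.3]
width: 0.0001
```

```bash
python3 - <<'E'
from h import *
print(corner())
plan(tcp_for_corner([.0985,-.002,.158],20),orient('x',20,1))
E
```

```text
[0.10015651 0.00166995 0.2019193 ]
t 3.63 pos [0.6617 0.1099 0.2229] dist 0.0441 turn [ 0.3 -0.1  0.5] rows 2 1.1
0 [-0.0018, -0.0084, 0.0203] [0.14, -0.05, 0.23]
1 [-0.0019, -0.0083, 0.0204] [0.14, -0.05, 0.23]
```

step_arm(
  moves=[
    {"grip": 1, "linear": [-0.003, -0.007, 0.015], "rot": [0, 0, 0.2]},
    {"grip": 1, "linear": [-0.001, -0.006, 0.014], "rot": [0, 0, 0.2]},
    {"grip": 1, "linear": [0, -0.003, 0.009], "rot": [0, 0, 0]},
    {"grip": 1, "linear": [0, 0, 0], "rot": [0, 0, 0]},
    {"grip": 1, "linear": [0, 0, 0], "rot": [0, 0, 0]},
  ],
)

```text
time_s: 4.05
tool_pos: [0.6656, 0.1077, 0.1893]
tool_rot: [1.977, 2.072, 0.386]
contact_force: [0.4, 0.1, -0.5]
width: 0.0001
```

```bash
python3 - <<'E'
from h import *
print(corner(),bot.state()["contact_force"])
plan(tcp_for_corner([.0985,-.002,.158],20),orient('x',20,1))
plan(tcp_for_corner([.012,-.001,.166],20),orient('x',20,1),5)
E
```

```text
[ 0.10422594 -0.00054532  0.16827389] [ 0.40223654  0.0879601  -0.48020634]
t 4.05 pos [0.6656 0.1077 0.1893] dist 0.0118 turn [ 1.  -0.2  0.2] rows 1 0.3
0 [-0.0014, -0.0087, 0.0078] [1.05, -0.15, 0.19]
t 4.05 pos [0.6656 0.1077 0.1893] dist 0.0919 turn [ 1.  -0.2  0.2] rows 5 2.3
0 [-0.0, -0.0173, -0.0061] [0.21, -0.03, 0.04]
1 [-0.0, -0.0173, -0.0061] [0.21, -0.03, 0.04]
2 [-0.0, -0.0174, -0.006] [0.21, -0.03, 0.04]
3 [-0.0001, -0.0174, -0.006] [0.21, -0.03, 0.04]
4 [-0.0001, -0.0174, -0.0059] [0.21, -0.03, 0.04]
```

step_arm(
  moves=[
    {"grip": 1, "linear": [-0.001, -0.008, 0.008], "rot": [0.8, 0, 0.2]},
    {"grip": 1, "linear": [0, -0.001, 0.002], "rot": [0, 0, 0]},
    {"grip": 1, "linear": [0, 0, 0], "rot": [0, 0, 0]},
    {"grip": 1, "linear": [0, -0.007, -0.002], "rot": [0, 0, 0]},
    {"grip": 1, "linear": [0, -0.008, -0.003], "rot": [0, 0, 0]},
  ],
)

```text
time_s: 4.47
tool_pos: [0.6496, 0.1062, 0.1811]
tool_rot: [1.984, 2.071, 0.383]
contact_force: [3.3, 0.8, 5.4]
width: -0.0003
```

```bash
python3 - <<'E'
from h import *
print(corner(),bot.state()["contact_force"])
plan(tcp_for_corner([.012,-.001,.166],20),orient('x',20,1),8)
E
```

```text
[ 0.08811843 -0.00133012  0.16005847] [3.26466783 0.84174883 5.37047174]
t 4.47 pos [0.6496 0.1062 0.1811] dist 0.076 turn [ 0.8 -0.2 -0. ] rows 8 1.9
0 [0.0001, -0.0086, -0.0041] [0.1, -0.02, -0.0]
1 [0.0001, -0.0086, -0.004] [0.1, -0.02, -0.0]
2 [0.0001, -0.0086, -0.004] [0.1, -0.02, -0.0]
3 [0.0001, -0.0086, -0.004] [0.1, -0.02, -0.0]
4 [0.0001, -0.0086, -0.004] [0.1, -0.02, -0.0]
5 [0.0001, -0.0086, -0.004] [0.1, -0.02, -0.0]
6 [0.0001, -0.0086, -0.004] [0.1, -0.02, -0.0]
7 [0.0, -0.0086, -0.0039] [0.1, -0.02, -0.0]
```

Contact is as expected. I push on slowly.

step_arm(
  moves=[
    {"grip": 1, "linear": [0, -0.009, -0.006], "rot": [0, 0, 0]},
    {"grip": 1, "linear": [0, -0.009, -0.006], "rot": [0, 0, 0]},
    {"grip": 1, "linear": [0, -0.009, -0.006], "rot": [0, 0, 0]},
    {"grip": 1, "linear": [0, -0.009, -0.005], "rot": [0, 0, 0]},
    {"grip": 1, "linear": [0, -0.009, -0.005], "rot": [0, 0, 0]},
  ],
)

```text
time_s: 4.88
tool_pos: [0.5966, 0.1039, 0.1979]
tool_rot: [1.977, 2.063, 0.396]
contact_force: [-0.1, 0.6, 2.4]
width: -0.0001
```

```bash
python3 - <<'E'
from h import *
print(corner(),bot.state()["contact_force"])
plan(tcp_for_corner([.010,-.001,.172],20),orient('x',20,1),4)
E
```

```text
[ 0.03529139 -0.00134353  0.17672586] [-0.05604567  0.56803771  2.38025686]
t 4.88 pos [0.5966 0.1039 0.1979] dist 0.0252 turn [ 1.5 -0.2 -0. ] rows 4 0.6
0 [0.0001, -0.0062, -0.0011] [0.39, -0.04, -0.01]
1 [0.0001, -0.0062, -0.0011] [0.39, -0.04, -0.01]
2 [0.0001, -0.0062, -0.001] [0.39, -0.04, -0.01]
3 [0.0001, -0.0062, -0.001] [0.39, -0.04, -0.01]
```

step_arm(
  moves=[
    {"grip": 1, "linear": [0, -0.008, -0.002], "rot": [0, 0, 0]},
    {"grip": 1, "linear": [0, -0.008, -0.002], "rot": [0, 0, 0]},
    {"grip": 1, "linear": [0, -0.008, -0.002], "rot": [0, 0, 0]},
    {"grip": 1, "linear": [0, -0.007, -0.002], "rot": [0, 0, 0]},
    {"grip": 1, "linear": [0, -0.006, -0.002], "rot": [0, 0, 0]},
  ],
)

```text
time_s: 5.3
tool_pos: [0.5495, 0.1019, 0.1907]
tool_rot: [1.98, 2.068, 0.389]
contact_force: [4.1, 0.1, 8.5]
width: -0.0001
```

```bash
python3 - <<'E'
from h import *
print(corner(),bot.state()["contact_force"])
im=bot.read_camera("scene")[:,:,::-1];p=bot.camera_params("wrist");wi=bot.read_camera("wrist")[:,:,::-1]
W=np.vstack([cv2.resize(im[130:230,255:400],(580,400))[:,:],np.zeros((4,580,3),np.uint8)])
cv2.imwrite("pics/s2.png",np.hstack([W[:400,:400],wi[:,100:500]]))
E
```

```text
[-0.01191817 -0.00131656  0.16958089] [4.06711594 0.05868223 8.46853857]
```

View pics/s2.png

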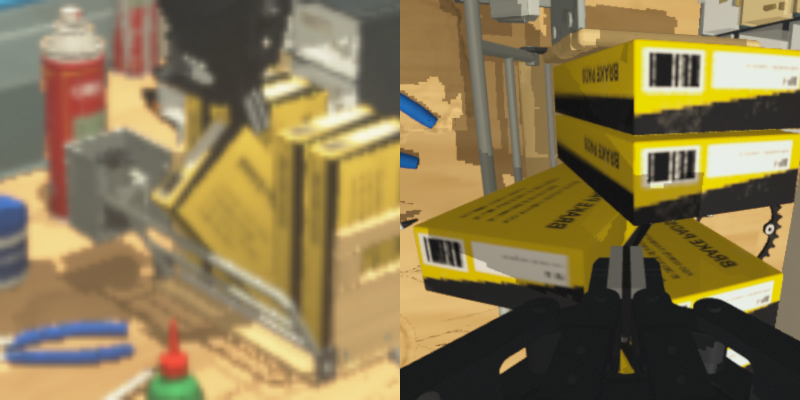

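The box leans on the dropped bar, the others still stand. I retreat.

step_arm(
  moves=[
    {"grip": 1, "linear": [0, 0.01, 0], "rot": [0, 0, 0]},
    {"grip": 1, "linear": [0, 0.012, -0.03], "rot": [0, 0, 0]},
    {"grip": 1, "linear": [0, 0, -0.04], "rot": [0, 0, 0]},
    {"grip": 1, "linear": [0, 0, -0.04], "rot": [0, 0, 0]},
    {"grip": 1, "linear": [0, 0, -0.01], "rot": [0, 0, 0]},
  ],
)

```text
time_s: 5.82
tool_pos: [0.5203, 0.1, 0.3067]
tool_rot: [1.99, 2.078, 0.371]
contact_force: [0.9, 0.1, 0.5]
width: 0.0
```

```bash
cat >> h.py <<'E'
def grasp(th=34,s=.132,d=.0425,back=0,fx=.0025):
    "TCP for box leaning th: s along box axis, d depth"
    a=np.radians(th);ax=np.array([-np.sin(a),0,np.cos(a)]);dp=np.array([np.cos(a),0,np.sin(a)])
    return world(np.array([fx,0,.009])+ax*(s+back)+dp*d)-RK@(ax*.002)
E
python3 - <<'E'
from h import *
print(bot.state()["joint_pos"].round(2))
print(rack(grasp()))
plan(grasp(34,back=.08),orient('y',34,1))
E
```

```text
[ 0.07 -0.02 -0.32  0.92 -0.01  1.6 ]
[-3.49609806e-02  8.92867621e-18  1.40540583e-01]
t 5.82 pos [0.5203 0.1    0.3067] dist 0.1099 turn [-10.8 -11.  -89.6] rows 13 13.0
0 [0.0001, -0.006, 0.006] [-0.83, -0.85, -6.89]
1 [0.0009, -0.006, 0.0059] [-0.83, -0.85, -6.89]
2 [0.0017, -0.0059, 0.0058] [-0.83, -0.85, -6.89]
3 [0.0025, -0.0057, 0.0057] [-0.83, -0.85, -6.89]
4 [0.0033, -0.0055, 0.0056] [-0.83, -0.85, -6.89]
5 [0.004, -0.0051, 0.0054] [-0.83, -0.85, -6.89]
6 [0.0047, -0.0046, 0.0053] [-0.83, -0.85, -6.89]
7 [0.0053, -0.0041, 0.0052] [-0.83, -0.85, -6.89]
8 [0.0058, -0.0035, 0.005] [-0.83, -0.85, -6.89]
9 [0.0063, -0.0029, 0.0049] [-0.83, -0.85, -6.89]
10 [0.0066, -0.0022, 0.0047] [-0.83, -0.85, -6.89]
11 [0.0069, -0.0014, 0.0046] [-0.83, -0.85, -6.89]
12 [0.0071, -0.0006, 0.0045] [-0.83, -0.85, -6.89]
```

step_arm(
  moves=[
    {"grip": 0.5, "linear": [0, -0.006, 0.004], "rot": [-0.8, -0.8, -6.9]},
    {"grip": 0, "linear": [0.001, -0.006, 0.004], "rot": [-0.8, -0.8, -6.9]},
    {"grip": -0.4, "linear": [0.002, -0.006, 0.004], "rot": [-0.8, -0.8, -6.9]},
    {"grip": -0.4, "linear": [0.003, -0.006, 0.004], "rot": [-0.8, -0.8, -6.9]},
    {"grip": -0.4, "linear": [0.003, -0.005, 0.004], "rot": [-0.8, -0.8, -6.9]},
  ],
)

```text
time_s: 6.23
tool_pos: [0.5003, 0.0999, 0.2811]
tool_rot: [1.204, 2.437, 0.242]
contact_force: [-1.1, 0.1, 0.8]
width: 0.0592
```

step_arm(
  moves=[
    {"grip": -0.4, "linear": [0.004, -0.005, 0.003], "rot": [-0.8, -0.8, -6.9]},
    {"grip": -0.4, "linear": [0.005, -0.005, 0.003], "rot": [-0.8, -0.8, -6.9]},
    {"grip": -0.4, "linear": [0.005, -0.004, 0.003], "rot": [-0.8, -0.8, -6.9]},
    {"grip": -0.4, "linear": [0.006, -0.004, 0.003], "rot": [-0.8, -0.8, -6.9]},
    {"grip": -0.4, "linear": [0.006, -0.003, 0.003], "rot": [-0.8, -0.8, -6.9]},
  ],
)

```text
time_s: 6.65
tool_pos: [0.4719, 0.0991, 0.2455]
tool_rot: [0.382, 2.581, 0.094]
contact_force: [-0.4, -0.6, 0.1]
width: 0.0596
```

step_arm(
  moves=[
    {"grip": -0.4, "linear": [0.007, -0.002, 0.003], "rot": [-0.8, -0.8, -6.9]},
    {"grip": -0.4, "linear": [0.007, -0.001, 0.003], "rot": [-0.8, -0.8, -6.9]},
    {"grip": -0.4, "linear": [0.007, -0.001, 0.003], "rot": [-0.8, -0.8, -6.9]},
    {"grip": -0.4, "linear": [0, 0, 0], "rot": [0, 0, 0]},
    {"grip": -0.4, "linear": [0, 0, 0], "rot": [0, 0, 0]},
  ],
)

```text
time_s: 7.07
tool_pos: [0.45, 0.0981, 0.2177]
tool_rot: [-0.111, 2.569, 0.007]
contact_force: [0.2, 0.6, 0.7]
width: 0.0601
```

```bash
python3 - <<'E'
from h import *
print(rack(bot.state()["tool_pos"]),bot.state()["width"],bot.state()["joint_pos"].round(2))
plan(grasp(34,back=.08),orient('y',34,1))
p=bot.camera_params("wrist");im=bot.read_camera("wrist")[:,:,::-1].copy();cv2.imwrite("pics/w3raw.png",im)
a=np.radians(34);ax=np.array([-np.sin(a),0,np.cos(a)]);dp=np.array([np.cos(a),0,np.sin(a)])
for y in(-.017,.017):
  for d in(0,.085):
    u=proj("wrist",world(np.array([.0025,y,.009])+ax*.16+dp*d),p);cv2.drawMarker(im,tuple(int(round(q)) for q in u),(255,0,255),0,10,1)
cv2.imwrite("pics/w3.png",im)
E
```

```text
[-0.10415697 -0.00090316  0.21765845] 0.060134596262634454 [ 0.09 -0.27 -0.87  0.4  -0.02 -0.  ]
t 7.07 pos [0.45   0.0981 0.2177] dist 0.0268 turn [ 0.3 -1.4  2.4] rows 1 0.7
0 [-0.0148, 0.0002, 0.0223] [0.35, -1.35, 2.4]
```

View pics/w3.png

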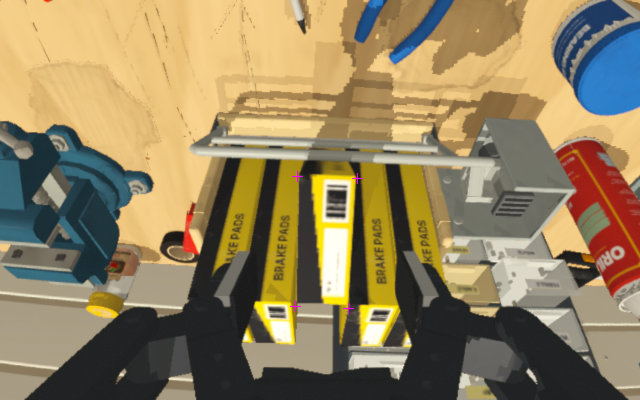

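Marker corners fall on the leaning box's top, (298–357, 177) front and (305–352, 304) rear, so the lean of 34° is right and the jaws are centred. I go in.

step_arm(
  moves=[
    {"grip": -0.4, "linear": [-0.015, 0, 0.01], "rot": [0.3, -1.3, 2.4]},
    {"grip": -0.4, "linear": [0, 0, 0], "rot": [0, 0, 0]},
    {"grip": -0.4, "linear": [0, 0, 0], "rot": [0, 0, 0]},
    {"grip": -0.4, "linear": [0, 0, 0], "rot": [0, 0, 0]},
    {"grip": -0.4, "linear": [0, 0, 0], "rot": [0, 0, 0]},
  ],
)

```text
time_s: 7.53
tool_pos: [0.4692, 0.1, 0.2187]
tool_rot: [-0.046, 2.551, 0.02]
contact_force: [-0.1, -0.2, 0.7]
width: 0.0598
```

```bash
python3 - <<'E'
from h import *
plan(grasp(34),orient('y',34,1),4)
E
```

```text
t 7.53 pos [0.4692 0.1    0.2187] dist 0.0928 turn [ 0.  -0.2 -0.4] rows 4 2.3
0 [0.0005, -0.0, 0.0232] [0.0, -0.04, -0.09]
1 [0.0005, -0.0, 0.0232] [0.0, -0.04, -0.09]
2 [0.0005, -0.0, 0.0232] [0.0, -0.04, -0.09]
3 [0.0006, -0.0, 0.0232] [0.0, -0.04, -0.09]
```

step_arm(
  moves=[
    {"grip": -0.4, "linear": [0.001, 0, 0.023], "rot": [0, 0, 0]},
    {"grip": -0.4, "linear": [0.001, 0, 0.023], "rot": [0, 0, 0]},
    {"grip": -0.4, "linear": [0, 0, 0.023], "rot": [0, 0, 0]},
    {"grip": -0.4, "linear": [0, 0, 0.012], "rot": [0, 0, 0]},
    {"grip": -0.4, "linear": [0, 0, 0], "rot": [0, 0, 0]},
  ],
)

```text
time_s: 7.95
tool_pos: [0.5165, 0.1026, 0.1529]
tool_rot: [-0.047, 2.544, 0.021]
contact_force: [-0.0, -0.1, 1.2]
width: 0.0596
```

```bash
python3 - <<'E'
from h import *
print(bot.state()["contact_force"],rack(bot.state()["tool_pos"]))
plan(grasp(34),orient('y',34,1))
E
```

```text
[-0.04967992 -0.11913225  1.22222477] [-0.03753046  0.0006616   0.15290979]
t 7.95 pos [0.5165 0.1026 0.1529] dist 0.0127 turn [ 0.1  0.2 -0.4] rows 1 0.3
0 [0.0048, -0.0007, 0.0117] [0.06, 0.25, -0.36]
```

step_arm(
  moves=[
    {"grip": -0.4, "linear": [0.003, -0.001, 0.009], "rot": [0, 0, 0]},
    {"grip": 0.1, "linear": [0, 0, 0], "rot": [0, 0, 0]},
    {"grip": 0.4, "linear": [0, 0, 0], "rot": [0, 0, 0]},
    {"grip": 1, "linear": [0, 0, 0], "rot": [0, 0, 0]},
    {"grip": 1, "linear": [0, 0, 0], "rot": [0, 0, 0]},
  ],
  newtons=45,
)

```text
time_s: 8.37
tool_pos: [0.5179, 0.1018, 0.1451]
tool_rot: [-0.047, 2.546, 0.021]
contact_force: [-0.3, 0.5, -1.2]
width: 0.0334
```

step_arm(
  moves=[
    {"grip": 1, "linear": [0, 0, 0], "rot": [0, 0, 0]},
    {"grip": 1, "linear": [0, 0, 0], "rot": [0, 0, 0]},
    {"grip": 1, "linear": [0, 0, -0.01], "rot": [0, 0, 0]},
    {"grip": 1, "linear": [0, 0, -0.01], "rot": [0, 0, 0]},
    {"grip": 1, "linear": [0, 0, -0.015], "rot": [0, 0, 0]},
  ],
)

```text
time_s: 8.78
tool_pos: [0.4965, 0.1008, 0.174]
tool_rot: [-0.047, 2.549, 0.021]
contact_force: [-0.5, 0.6, -0.8]
width: 0.0337
```

Gripped at 34 mm. I lift along the box's axis.

step_arm(
  moves=[
    {"grip": 1, "linear": [0, 0, -0.02], "rot": [0, 0, 0]},
    {"grip": 1, "linear": [0, 0, -0.025], "rot": [0, 0, 0]},
    {"grip": 1, "linear": [0, 0, -0.03], "rot": [0, 0, 0]},
    {"grip": 1, "linear": [0, 0, -0.025], "rot": [0, 0, 0]},
    {"grip": 1, "linear": [0, 0, 0], "rot": [0, 0, 0]},
  ],
)

```text
time_s: 9.2
tool_pos: [0.4371, 0.0983, 0.2631]
tool_rot: [-0.047, 2.546, 0.021]
contact_force: [0.8, 0.3, -1.3]
width: 0.0333
```

```bash
python3 - <<'E'
from h import *
s=bot.state();print(rack(s["tool_pos"]),s["width"],s["contact_force"],s["joint_pos"].round(2))
w=s["tool_pos"].copy();w[2]=.315
plan(w,R.from_rotvec(s["tool_rot"]).as_matrix(),2)
plan([.435,.06,.31],orient('y',0,1))
E
```

```text
[-1.16983885e-01 -2.16802050e-04  2.63085003e-01] 0.0333029433904558 [ 0.80735381  0.30403848 -1.28308768] [ 0.1  -0.35 -0.82  0.51 -0.03  0.05]
t 9.2 pos [0.4371 0.0983 0.2631] dist 0.0519 turn [-0.  0.  0.] rows 2 1.3
0 [-0.0146, 0.0001, -0.0215] [-0.0, 0.0, 0.0]
1 [-0.0146, 0.0001, -0.0215] [-0.0, 0.0, 0.0]
t 9.2 pos [0.4371 0.0983 0.2631] dist 0.0606 turn [ 0.2 34.1 -0.3] rows 5 4.9
0 [-0.0047, -0.0076, -0.0082] [0.04, 6.82, -0.06]
1 [-0.0037, -0.0076, -0.0087] [0.04, 6.82, -0.06]
2 [-0.0026, -0.0076, -0.0091] [0.04, 6.82, -0.06]
3 [-0.0015, -0.0076, -0.0093] [0.04, 6.82, -0.06]
4 [-0.0004, -0.0076, -0.0094] [0.04, 6.82, -0.06]
```

step_arm(
  moves=[
    {"grip": 1, "linear": [-0.015, 0, -0.022], "rot": [0, 0, 0]},
    {"grip": 1, "linear": [-0.015, 0, -0.022], "rot": [0, 0, 0]},
    {"grip": 1, "linear": [0, -0.005, 0], "rot": [0, 6.8, 0]},
    {"grip": 1, "linear": [0, -0.01, 0], "rot": [0, 6.8, 0]},
    {"grip": 1, "linear": [0, -0.01, 0], "rot": [0, 6.8, 0]},
  ],
)

```text
time_s: 9.62
tool_pos: [0.4284, 0.0739, 0.3135]
tool_rot: [-0.064, 2.913, 0.016]
contact_force: [0.8, -0.5, -1.5]
width: 0.0332
```

step_arm(
  moves=[
    {"grip": 1, "linear": [0, -0.01, 0], "rot": [0, 6.8, 0]},
    {"grip": 1, "linear": [0, -0.01, 0], "rot": [0, 6.8, 0]},
    {"grip": 1, "linear": [0, 0, 0], "rot": [0, 0, 0]},
    {"grip": 1, "linear": [0, 0, 0], "rot": [0, 0, 0]},
    {"grip": 1, "linear": [0, 0, 0], "rot": [0, 0, 0]},
  ],
)

```text
time_s: 10.03
tool_pos: [0.4364, 0.0512, 0.3076]
tool_rot: [0.064, -3.113, -0.01]
contact_force: [0.0, 0.9, -1.1]
width: 0.0335
```

```bash
cat >> h.py <<'E'
def oyaw(deg):
    "tool down, tool x at the given world yaw"
    a=np.radians(deg);x=np.array([np.cos(a),np.sin(a),0]);z=-EZ
    return np.c_[x,np.cross(z,x),z]
E
python3 - <<'E'
from h import *
s=bot.state();print(s["width"],s["contact_force"],s["joint_pos"].round(2))
plan([.435,-.15,.30],oyaw(105.6))
E
```

```text
0.03345234505820968 [ 0.00246141  0.8886605  -1.08808634] [-0.03  0.11 -0.11  1.37  0.01 -0.07]
t 10.03 pos [0.4364 0.0512 0.3076] dist 0.2014 turn [-0.7 -1.6 76.8] rows 11 11.0
0 [0.0009, -0.0183, 0.0006] [-0.07, -0.15, 6.98]
1 [-0.0014, -0.0182, 0.0006] [-0.07, -0.15, 6.98]
2 [-0.0036, -0.0179, 0.0006] [-0.07, -0.15, 6.98]
3 [-0.0057, -0.0174, 0.0005] [-0.07, -0.15, 6.98]
4 [-0.0078, -0.0166, 0.0005] [-0.07, -0.15, 6.98]
5 [-0.0097, -0.0155, 0.0005] [-0.07, -0.15, 6.98]
6 [-0.0115, -0.0142, 0.0006] [-0.07, -0.15, 6.98]
7 [-0.0132, -0.0127, 0.0006] [-0.07, -0.15, 6.98]
8 [-0.0146, -0.011, 0.0006] [-0.07, -0.15, 6.98]
9 [-0.0159, -0.0091, 0.0006] [-0.07, -0.15, 6.98]
10 [-0.0168, -0.0071, 0.0007] [-0.07, -0.15, 6.98]
```

step_arm(
  moves=[
    {"grip": 1, "linear": [0.001, -0.018, 0.001], "rot": [0, -0.2, 7]},
    {"grip": 1, "linear": [-0.001, -0.018, 0.001], "rot": [0, -0.2, 7]},
    {"grip": 1, "linear": [-0.004, -0.018, 0.001], "rot": [0, -0.2, 7]},
    {"grip": 1, "linear": [-0.006, -0.017, 0], "rot": [0, -0.2, 7]},
    {"grip": 1, "linear": [-0.008, -0.017, 0], "rot": [0, -0.2, 7]},
  ],
)

```text
time_s: 10.45
tool_pos: [0.432, -0.037, 0.306]
tool_rot: [0.897, 3.002, 0.006]
contact_force: [-0.4, 0.1, -1.3]
width: 0.0332
```

step_arm(
  moves=[
    {"grip": 1, "linear": [-0.01, -0.016, 0], "rot": [0, -0.1, 7]},
    {"grip": 1, "linear": [-0.012, -0.014, 0], "rot": [0, -0.1, 7]},
    {"grip": 1, "linear": [-0.013, -0.013, 0], "rot": [0, -0.1, 7]},
    {"grip": 1, "linear": [-0.015, -0.011, 0], "rot": [0, -0.1, 7]},
    {"grip": 1, "linear": [-0.016, -0.009, 0], "rot": [0, -0.1, 7]},
  ],
)

```text
time_s: 10.87
tool_pos: [0.4246, -0.1289, 0.3113]
tool_rot: [1.758, 2.554, 0.018]
contact_force: [-0.0, 0.1, -2.0]
width: 0.0332
```

```bash
python3 - <<'E'
from h import *
s=bot.state();print(s["width"],s["contact_force"],s["joint_pos"].round(2))
c=np.array([.445,-.324]);plan([c[0],c[1],.30],oyaw(105.6))
p=bot.camera_params("wrist");im=bot.read_camera("wrist")[:,:,::-1].copy();cv2.imwrite("pics/w4raw.png",im)
np.save("w4pose.npy",p["pose"])
a=np.radians(15.6);ex=np.array([np.cos(a),np.sin(a)]);ey=np.array([-ex[1],ex[0]])
for i in(-.049,.049):
  for j in(-.073,.073):
    for z,col in((.068,(255,0,255)),(.002,(0,255,0))):
      u=proj("wrist",np.r_[c+ex*i+ey*j,z],p);cv2.drawMarker(im,tuple(int(round(q)) for q in u),col,0,10,1)
cv2.imwrite("pics/w4.png",im)
E
```

```text
0.03324116234943147 [-0.0488037   0.05258685 -1.98269091] [-0.44  0.06 -0.16  1.31  0.    0.76]
t 10.87 pos [ 0.4246 -0.1289  0.3113] dist 0.1965 turn [1.9 1.5 5.3] rows 5 4.9
0 [-0.0378, -0.0102, 0.003] [0.39, 0.29, 1.07]
1 [-0.038, -0.0095, 0.0028] [0.39, 0.29, 1.07]
2 [-0.0382, -0.0088, 0.0027] [0.39, 0.29, 1.07]
3 [-0.0384, -0.008, 0.0026] [0.39, 0.29, 1.07]
4 [-0.0385, -0.0073, 0.0024] [0.39, 0.29, 1.07]
```

View pics/w4.png

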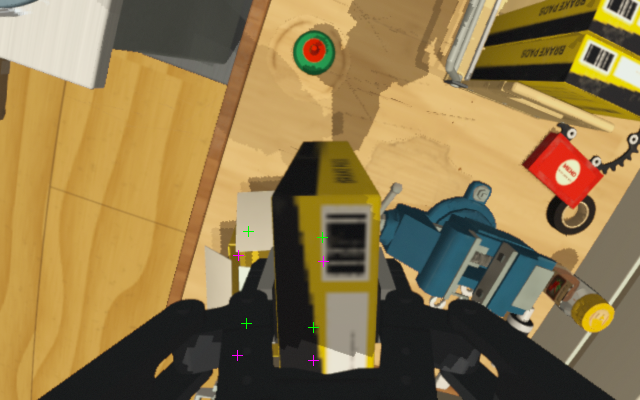

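The held box hides most of the carton; only its front-left corner shows, at (232,243), near my marker. A sidestep shows the opening properly.

step_arm(
  moves=[
    {"grip": 1, "linear": [-0.028, 0.029, 0], "rot": [0.4, 0.3, 1.2]},
    {"grip": 1, "linear": [-0.027, 0.03, 0], "rot": [0.4, 0.3, 1.2]},
    {"grip": 1, "linear": [-0.027, 0.03, 0], "rot": [0.4, 0.3, 1.2]},
    {"grip": 1, "linear": [-0.02, 0.03, 0], "rot": [0.4, 0.3, 1.2]},
    {"grip": 1, "linear": [0, 0, 0], "rot": [0, 0, 0]},
  ],
)

```text
time_s: 11.33
tool_pos: [0.565, -0.1855, 0.3169]
tool_rot: [1.887, 2.491, 0.004]
contact_force: [-0.0, -0.0, -2.9]
width: 0.033
```

```bash
python3 - <<'E'
from h import *
s=bot.state();print(s["width"],s["tool_pos"])
c=np.array([.445,-.324])
p=bot.camera_params("wrist");im=bot.read_camera("wrist")[:,:,::-1].copy();cv2.imwrite("pics/w5raw.png",im)
np.save("w5pose.npy",p["pose"])
a=np.radians(15.6);ex=np.array([np.cos(a),np.sin(a)]);ey=np.array([-ex[1],ex[0]])
im=cv2.resize(im[80:380,0:400],None,fx=2,fy=2,interpolation=cv2.INTER_CUBIC)
for i in(-.049,.049):
  for j in(-.073,.073):
    for z,col in((.068,(255,0,255)),(.002,(0,255,0))):
      u=(proj("wrist",np.r_[c+ex*i+ey*j,z],p)-[0,80])*2;cv2.drawMarker(im,tuple(int(round(q)) for q in u),col,0,10,1)
cv2.imwrite("pics/w5.png",im)
E
```

```text
0.03303060983432784 [ 0.56498624 -0.18546238  0.31693138]
```

View pics/w5.png

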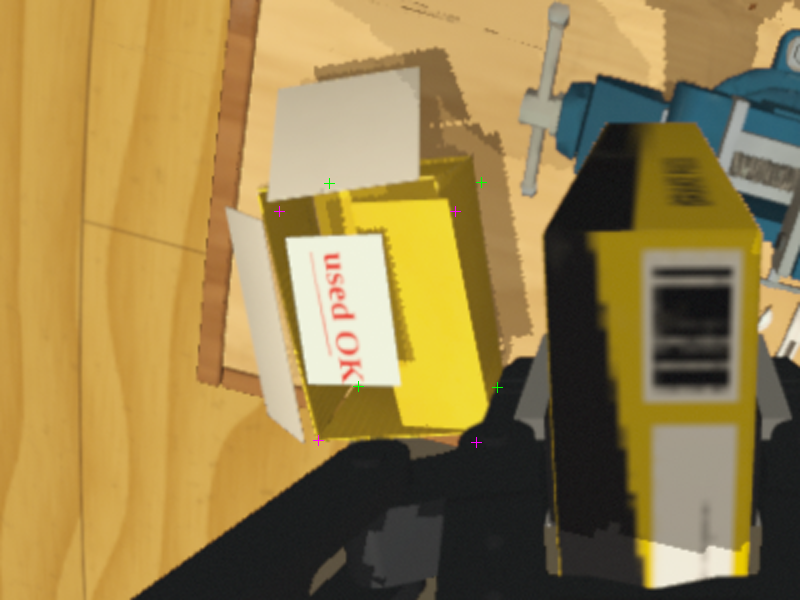

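```bash
python3 - <<'E'
from h import *
t=lambda u,v:(390+(u-485)/3.1-.4,185+(v-300)/3.1-.4)
s=lambda u,v:(335+(u-485)/3.3-.4,240+v/3.3-.4)
w=lambda u,v:(u/2-.25,80+v/2-.25)
pw=dict(bot.camera_params("wrist"));pw["pose"]=np.load("w5pose.npy")
def tri(*rs):
    A=0;b=0
    for o,d in rs:
        d=d/np.linalg.norm(d);P=np.eye(3)-np.outer(d,d);A=A+P;b=b+P@o
    x=np.linalg.solve(A,b);return x.round(4),[round(float(np.linalg.norm(np.cross(x-o,d/np.linalg.norm(d)))),4) for o,d in rs]
for n,a,b,c in[("lab FL",(287,238),(628,482),(563,103)),("lab BL",(383,233),(610,410),(593,52)),("lab BR",(400,385),(710,378),(703,72)),("lab FR",(307,383),(734,445),(670,133)),
 ("panel BL",(445,200),(573,372),(597,18)),("panel BR",(490,430),(725,318),(775,68)),("panel FR",(400,425),(750,385),(745,130)),
 ("ff FL",(230,208),(632,540),(512,155)),("ff FR",(302,440),(790,495),(690,237))]:
    print(n,tri(ray("wrist",*w(*a),pw),ray("top",*t(*b))),tri(ray("wrist",*w(*a),pw),ray("scene",*s(*c))))
for n,a in(("rim FL",(263,188)),("rim FR",(318,438)),("rim BL",(473,157))):print(n,onz("wrist",*w(*a),.07,pw).round(4))
E
```

```text
lab FL (array([ 0.3849, -0.2766,  0.0714]), [0.0027, 0.0027]) (array([ 0.3851, -0.2815,  0.0687]), [0.0013, 0.0013])
lab BL (array([ 0.4411, -0.2581,  0.0849]), [0.0015, 0.0015]) (array([ 0.4377, -0.2587,  0.0776]), [0.0013, 0.0013])
lab BR (array([ 0.4659, -0.3405,  0.0911]), [0.0009, 0.0009]) (array([ 0.4663, -0.3385,  0.0934]), [0.0004, 0.0004])
lab FR (array([ 0.4119, -0.3584,  0.0841]), [0.0003, 0.0003]) (array([ 0.411 , -0.3615,  0.0801]), [0.0009, 0.0009])
panel BL (array([ 0.4713, -0.2279,  0.0946]), [0.001, 0.001]) (array([ 0.4674, -0.2306,  0.0808]), [0.0013, 0.0013])
panel BR (array([ 0.5191, -0.3609,  0.0816]), [0.0001, 0.0001]) (array([ 0.52  , -0.3592,  0.0852]), [0.001, 0.001])
panel FR (array([ 0.4648, -0.3817,  0.0684]), [0.0, 0.0]) (array([ 0.4656, -0.3819,  0.0693]), [0.0009, 0.0009])
ff FL (array([ 0.3388, -0.2814,  0.0456]), [0.0004, 0.0004]) (array([ 0.3389, -0.2826,  0.0448]), [0.0007, 0.0007])
ff FR (array([ 0.3854, -0.4337,  0.0238]), [0.0119, 0.0119]) (array([ 0.391 , -0.4211,  0.0433]), [0.011, 0.011])
rim FL [ 0.3683 -0.255   0.07  ]
rim FR [ 0.4176 -0.4041  0.07  ]
rim BL [ 0.476 -0.208  0.07 ]
```

The rim, flap and floor all agree: carton centre about (0.447, -0.308), yaw about 19.5°. A yellow panel and the "used OK" sheet appear at 70–90 mm height over part of the opening. I'll lower gently over the middle and watch the force.

```bash
python3 - <<'E'
from h import *
plan([.447,-.308,.30],oyaw(109.5),5)
E
```

```text
t 11.38 pos [ 0.5625 -0.1844  0.3184] dist 0.1702 turn [ 0.6  0.7 -3.7] rows 5 4.2
0 [-0.0175, -0.029, 0.0036] [0.12, 0.13, -0.75]
1 [-0.0171, -0.0292, 0.0036] [0.12, 0.13, -0.75]
2 [-0.0167, -0.0294, 0.0036] [0.12, 0.13, -0.75]
3 [-0.0164, -0.0296, 0.0036] [0.12, 0.13, -0.75]
4 [-0.016, -0.0298, 0.0037] [0.12, 0.13, -0.75]
```

step_arm(
  moves=[
    {"grip": 1, "linear": [-0.017, -0.029, 0.003], "rot": [0.1, 0.1, -0.8]},
    {"grip": 1, "linear": [-0.017, -0.029, 0.003], "rot": [0.1, 0.1, -0.8]},
    {"grip": 1, "linear": [-0.017, -0.029, 0.003], "rot": [0.1, 0.1, -0.8]},
    {"grip": 1, "linear": [-0.016, -0.029, 0.003], "rot": [0.1, 0.1, -0.8]},
    {"grip": 1, "linear": [-0.014, -0.026, 0.003], "rot": [0.1, 0.1, -0.6]},
  ],
)

```text
time_s: 11.8
tool_pos: [0.4498, -0.2971, 0.3073]
tool_rot: [1.768, 2.573, 0.006]
contact_force: [0.1, -0.9, -1.0]
width: 0.0337
```

step_arm(
  moves=[
    {"grip": 1, "linear": [0, 0, 0.01], "rot": [0, 0, 0]},
    {"grip": 1, "linear": [0, 0, 0.01], "rot": [0, 0, 0]},
    {"grip": 1, "linear": [0, 0, 0], "rot": [0, 0, 0]},
    {"grip": 1, "linear": [0, 0, 0], "rot": [0, 0, 0]},
    {"grip": 1, "linear": [0, 0, 0], "rot": [0, 0, 0]},
  ],
)

```text
time_s: 12.22
tool_pos: [0.4406, -0.2945, 0.2939]
tool_rot: [1.762, 2.559, 0.001]
contact_force: [0.6, 0.9, -1.0]
width: 0.0332
```

```bash
python3 - <<'E'
from h import *
s=bot.state();print(s["contact_force"],s["torque"],s["joint_pos"].round(2))
plan([.447,-.308,.24],oyaw(109.5))
E
```

```text
[ 0.59785101  0.85543066 -0.98486474] [0.03630918 0.03891284 0.0484866 ] [-0.71  0.25  0.01  1.3   0.    0.49]
t 12.22 pos [ 0.4406 -0.2945  0.2939] dist 0.0559 turn [1.2 1.6 1.4] rows 2 1.4
0 [-0.0067, 0.0, 0.0271] [0.59, 0.8, 0.71]
1 [-0.0071, 0.0004, 0.027] [0.59, 0.8, 0.71]
```

step_arm(
  moves=[
    {"grip": 1, "linear": [-0.007, 0, 0.02], "rot": [0.6, 0.8, 0.7]},
    {"grip": 1, "linear": [-0.007, 0, 0.02], "rot": [0.6, 0.8, 0.7]},
    {"grip": 1, "linear": [0, 0, 0.012], "rot": [0, 0, 0]},
    {"grip": 1, "linear": [0, 0, 0], "rot": [0, 0, 0]},
    {"grip": 1, "linear": [0, 0, 0], "rot": [0, 0, 0]},
  ],
)

```text
time_s: 12.63
tool_pos: [0.4489, -0.3067, 0.2446]
tool_rot: [1.803, 2.563, -0.001]
contact_force: [-0.5, -0.6, -1.7]
width: 0.0336
```

```bash
python3 - <<'E'
from h import *
s=bot.state();print(s["contact_force"],s["torque"])
plan([.447,-.308,.20],oyaw(109.5))
E
```

```text
[-0.47311638 -0.60583154 -1.74864281] [-0.03541931 -0.04572465  0.0026039 ]
t 12.63 pos [ 0.4489 -0.3067  0.2446] dist 0.0447 turn [0.2 0.4 0.3] rows 2 1.1
0 [-0.0002, -0.0012, 0.0223] [0.11, 0.2, 0.13]
1 [-0.0002, -0.0012, 0.0223] [0.11, 0.2, 0.13]
```

step_arm(
  moves=[
    {"grip": 1, "linear": [0, -0.001, 0.008], "rot": [0.1, 0.2, 0.1]},
    {"grip": 1, "linear": [0, -0.001, 0.008], "rot": [0.1, 0.2, 0.1]},
    {"grip": 1, "linear": [0, 0, 0.006], "rot": [0, 0, 0]},
    {"grip": 1, "linear": [0, 0, 0.006], "rot": [0, 0, 0]},
    {"grip": 1, "linear": [0, 0, 0.005], "rot": [0, 0, 0]},
  ],
)

```text
time_s: 13.05
tool_pos: [0.4486, -0.3079, 0.211]
tool_rot: [1.809, 2.565, 0.0]
contact_force: [0.5, -0.1, -1.0]
width: 0.0337
```

step_arm(
  moves=[
    {"grip": 1, "linear": [0, 0, 0.005], "rot": [0, 0, 0]},
    {"grip": 1, "linear": [0, 0, 0.005], "rot": [0, 0, 0]},
    {"grip": 1, "linear": [0, 0, 0.005], "rot": [0, 0, 0]},
    {"grip": 1, "linear": [0, 0, 0], "rot": [0, 0, 0]},
    {"grip": 1, "linear": [0, 0, 0], "rot": [0, 0, 0]},
  ],
)

```text
time_s: 13.47
tool_pos: [0.4478, -0.3074, 0.1929]
tool_rot: [1.81, 2.566, 0.001]
contact_force: [-0.2, -0.1, -0.2]
width: 0.0328
```

step_arm(
  moves=[
    {"grip": 1, "linear": [0, 0, 0.006], "rot": [0, 0, 0]},
    {"grip": 1, "linear": [0, 0, 0.006], "rot": [0, 0, 0]},
    {"grip": 1, "linear": [0, 0, 0.006], "rot": [0, 0, 0]},
    {"grip": 1, "linear": [0, 0, 0], "rot": [0, 0, 0]},
    {"grip": 1, "linear": [0, 0, 0], "rot": [0, 0, 0]},
  ],
)

```text
time_s: 13.88
tool_pos: [0.4482, -0.3077, 0.1735]
tool_rot: [1.809, 2.565, 0.001]
contact_force: [0.1, -0.1, -1.1]
width: 0.0337
```

```bash
python3 - <<'E'
from h import *
for _ in range(6):
    im=bot.read_camera("top");f=bot.state();print(f["contact_force"].round(2),f["torque"].round(2),f["width"].round(4))
s=bot.read_camera("scene")[:,:,::-1];im=im[:,:,::-1]
plan([.447,-.308,.15],oyaw(109.5))
cv2.imwrite("pics/p1.png",np.hstack([cv2.resize(s[200:330,320:450],(400,400)),cv2.resize(im[150:280,380:510],(400,400))]))
E
```

```text
Traceback (most recent call last):
AttributeError: 'float' object has no attribute 'round'
```

Nothing resists at 44 mm, so I keep lowering.

step_arm(
  moves=[
    {"grip": 1, "linear": [0, 0, 0.007], "rot": [0, 0, 0]},
    {"grip": 1, "linear": [0, 0, 0.007], "rot": [0, 0, 0]},
    {"grip": 1, "linear": [0, 0, 0.007], "rot": [0, 0, 0]},
    {"grip": 1, "linear": [0, 0, 0.005], "rot": [0, 0, 0]},
    {"grip": 1, "linear": [0, 0, 0.003], "rot": [0, 0, 0]},
  ],
)

```text
time_s: 14.35
tool_pos: [0.4489, -0.3082, 0.1426]
tool_rot: [1.808, 2.564, 0.0]
contact_force: [0.5, -0.2, -1.7]
width: 0.0332
```

step_arm(
  moves=[
    {"grip": 1, "linear": [0, 0, 0.003], "rot": [0, 0, 0]},
    {"grip": 1, "linear": [0, 0, 0.003], "rot": [0, 0, 0]},
    {"grip": 1, "linear": [0, 0, 0.002], "rot": [0, 0, 0]},
    {"grip": 1, "linear": [0, 0, 0], "rot": [0, 0, 0]},
    {"grip": 1, "linear": [0, 0, 0], "rot": [0, 0, 0]},
  ],
)

```text
time_s: 14.77
tool_pos: [0.4505, -0.3126, 0.1387]
tool_rot: [1.803, 2.556, -0.01]
contact_force: [0.3, -0.7, -0.2]
width: 0.033
```

step_arm(
  moves=[
    {"grip": 1, "linear": [0, 0, 0.002], "rot": [0, 0, 0]},
    {"grip": 1, "linear": [0, 0, 0.002], "rot": [0, 0, 0]},
    {"grip": 1, "linear": [0, 0, 0.001], "rot": [0, 0, 0]},
    {"grip": 1, "linear": [0, 0, 0], "rot": [0, 0, 0]},
    {"grip": 1, "linear": [0, 0, 0], "rot": [0, 0, 0]},
  ],
)

```text
time_s: 15.18
tool_pos: [0.4514, -0.315, 0.1375]
tool_rot: [1.8, 2.551, -0.016]
contact_force: [0.1, -0.8, 1.1]
width: 0.0333
```

```bash
python3 - <<'E'
from h import *
for _ in range(5):
    im=bot.read_camera("top");f=bot.state();print(f["contact_force"].round(2),f["torque"].round(2),f["tool_pos"].round(4))
print(R.from_rotvec(f["tool_rot"]).as_matrix().round(3))
plan([.4505,-.3126,.137],oyaw(109.5))
E
```

```text
[-0.16 -0.09  1.61] [ 0.03  0.19 -0.  ] [ 0.4515 -0.315   0.1375]
[-0.6   0.19  0.92] [-0.01  0.12  0.  ] [ 0.4515 -0.3151  0.1375]
[-0.68 -0.81  1.54] [0.03 0.15 0.01] [ 0.4515 -0.315   0.1375]
[-0.6  -0.78  1.04] [-0.    0.2   0.01] [ 0.4515 -0.315   0.1375]
[ 0.59 -0.32  2.18] [-0.    0.13  0.06] [ 0.4515 -0.315   0.1375]
[[-0.335  0.942  0.01 ]
 [ 0.942  0.335 -0.019]
 [-0.022  0.003 -1.   ]]
t 15.43 pos [ 0.4515 -0.315   0.1375] dist 0.0026 turn [0.2 1.2 0.1] rows 1 0.2
0 [0.0026, -0.0001, 0.0004] [0.18, 1.24, 0.08]
```

The box touches the floor with about 3 N, but perhaps on one edge. I check the box's tilt in the hand from the last wrist picture with solvePnP.

```bash
python3 - <<'E'
from h import *
p=bot.camera_params("wrist")
w=lambda u,v:(u/2-.25,80+v/2-.25)
# box axes: X forward(front, tool +x), Y tool y, Z tool z(down); origin top centre
obj=np.array([[.0425,-.017,0],[.0425,.017,0],[.0425,-.017,.16],[.0425,.017,.16],[-.0425,-.017,0],[-.0425,.017,0]])
img=np.array([w(545,232),w(760,235),w(607,125),w(695,125),w(556,578),w(748,578)])
K=np.array([[p["fx"],0,p["cx"]],[0,p["fy"],p["cy"]],[0,0,1]]);D=np.array([p["k1"],0,0,0])
s=bot.state();T=np.eye(4);T[:3,:3]=R.from_rotvec(s["tool_rot"]).as_matrix();T[:3,3]=s["tool_pos"]
C=np.linalg.inv(T)@p["pose"]; C[:3,:3]=C[:3,:3]@np.diag([1,-1,-1])
for sel in([0,1,2,3,4,5],[0,1,2,3]):
    ok,rv,tv=cv2.solvePnP(obj[sel],img[sel],K,D,flags=cv2.SOLVEPNP_ITERATIVE if len(sel)>4 else cv2.SOLVEPNP_IPPE)
    e=cv2.projectPoints(obj[sel],rv,tv,K,D)[0][:,0]-img[sel]
    M=C[:3,:3]@R.from_rotvec(rv[:,0]).as_matrix();print("rot in tool deg",np.degrees(R.from_matrix(M).as_rotvec()).round(1),"pos",(C[:3,:3]@tv[:,0]+C[:3,3]).round(4),"err",np.abs(e).max().round(1))
im=bot.read_camera("wrist")[:,:,::-1];cv2.imwrite("pics/w6raw.png",im)
E
```

```text
rot in tool deg [ 0.2 -0.7  0.1] pos [-0.0052  0.0002  0.0044] err 10.8
rot in tool deg [ 0.1 -2.1  0.2] pos [-0.     -0.     -0.0174] err 0.9
```

The box hangs about 2° off the tool axis and was gripped about 15 mm below its top, so it is practically standing on the floor. I release it.

step_arm(
  moves=[
    {"grip": 0.18, "linear": [0, 0, 0], "rot": [0, 0, 0]},
    {"grip": 0.12, "linear": [0, 0, 0], "rot": [0, 0, 0]},
    {"grip": 0.0, "linear": [0, 0, 0], "rot": [0, 0, 0]},
    {"grip": -0.2, "linear": [0, 0, 0], "rot": [0, 0, 0]},
    {"grip": -0.2, "linear": [0, 0, 0], "rot": [0, 0, 0]},
  ],
)

```text
time_s: 15.9
tool_pos: [0.4514, -0.3145, 0.1366]
tool_rot: [1.801, 2.552, -0.014]
contact_force: [-0.2, -0.7, -0.1]
width: 0.0513
```

step_arm(
  moves=[
    {"grip": -0.2, "linear": [0, 0, -0.01], "rot": [0, 0, 0]},
    {"grip": -0.2, "linear": [0, 0, -0.02], "rot": [0, 0, 0]},
    {"grip": -0.2, "linear": [0, 0, -0.035], "rot": [0, 0, 0]},
    {"grip": -0.2, "linear": [0, 0, -0.04], "rot": [0, 0, 0]},
    {"grip": -0.2, "linear": [0, 0, -0.04], "rot": [0, 0, 0]},
  ],
)

```text
time_s: 16.32
tool_pos: [0.4446, -0.3072, 0.2781]
tool_rot: [-1.809, -2.564, 0.01]
contact_force: [0.3, -0.2, -0.4]
width: 0.0513
```

```bash
python3 - <<'E'
from h import *
s=bot.state();print(s["contact_force"],s["joint_pos"].round(2),s["width"])
im=bot.read_camera("wrist")[:,:,::-1];cv2.imwrite("pics/w7raw.png",im);np.save("w7pose.npy",bot.camera_params("wrist")["pose"])
plan([.44,-.10,.30],orient('y',0,1))
E
```

```text
[ 0.29339801 -0.18511608 -0.42242776] [-0.72  0.3   0.05  1.32 -0.01  0.51] 0.0513341551044106
t 16.37 pos [ 0.4472 -0.3094  0.2874] dist 0.2099 turn [ -0.5   0.6 -72.9] rows 11 10.4
0 [0.0181, 0.0058, -0.0014] [-0.05, 0.05, -6.62]
1 [0.0174, 0.0078, -0.0014] [-0.05, 0.05, -6.62]
2 [0.0163, 0.0098, -0.0013] [-0.05, 0.05, -6.62]
3 [0.0151, 0.0116, -0.0013] [-0.05, 0.05, -6.62]
4 [0.0137, 0.0133, -0.0013] [-0.05, 0.05, -6.62]
5 [0.012, 0.0147, -0.0013] [-0.05, 0.05, -6.62]
6 [0.0103, 0.016, -0.0012] [-0.05, 0.05, -6.62]
7 [0.0084, 0.0171, -0.0012] [-0.05, 0.05, -6.62]
8 [0.0063, 0.018, -0.0012] [-0.05, 0.05, -6.62]
9 [0.0042, 0.0186, -0.0012] [-0.05, 0.05, -6.62]
10 [0.002, 0.0189, -0.0012] [-0.05, 0.05, -6.62]
```

```bash
python3 - <<'E'
from h import *
plan(world([-.09,0,.26]),orient('y',0,1),12)
E
```

```text
t 16.37 pos [ 0.4472 -0.3094  0.2874] dist 0.4103 turn [ -0.5   0.6 -72.9] rows 12 10.4
0 [0.0317, 0.0128, 0.0019] [-0.04, 0.05, -6.07]
1 [0.0301, 0.016, 0.0019] [-0.04, 0.05, -6.07]
2 [0.0283, 0.0191, 0.0019] [-0.04, 0.05, -6.07]
3 [0.0261, 0.022, 0.002] [-0.04, 0.05, -6.07]
4 [0.0236, 0.0246, 0.002] [-0.04, 0.05, -6.07]
5 [0.0209, 0.027, 0.0021] [-0.04, 0.05, -6.07]
6 [0.0179, 0.0291, 0.0021] [-0.04, 0.05, -6.07]
7 [0.0147, 0.0308, 0.0021] [-0.04, 0.05, -6.07]
8 [0.0114, 0.0322, 0.0022] [-0.04, 0.05, -6.07]
9 [0.0079, 0.0332, 0.0022] [-0.04, 0.05, -6.07]
10 [0.0044, 0.0338, 0.0022] [-0.04, 0.05, -6.07]
11 [0.0008, 0.0341, 0.0023] [-0.04, 0.05, -6.07]
```

step_arm(
  moves=[
    {"grip": 0, "linear": [0.031, 0.013, 0], "rot": [0, 0, -6.1]},
    {"grip": 0.5, "linear": [0.03, 0.016, 0], "rot": [0, 0, -6.1]},
    {"grip": 1, "linear": [0.028, 0.019, 0], "rot": [0, 0, -6.1]},
    {"grip": 1, "linear": [0.026, 0.022, 0.001], "rot": [0, 0, -6.1]},
    {"grip": 1, "linear": [0.024, 0.025, 0.002], "rot": [0, 0, -6.1]},
  ],
)

```text
time_s: 16.78
tool_pos: [0.4587, -0.1436, 0.2918]
tool_rot: [1.047, 2.931, -0.028]
contact_force: [0.3, -0.2, -0.2]
width: 0.0003
```

step_arm(
  moves=[
    {"grip": 1, "linear": [0.021, 0.027, 0.002], "rot": [0, 0, -6.1]},
    {"grip": 1, "linear": [0.018, 0.029, 0.002], "rot": [0, 0, -6.1]},
    {"grip": 1, "linear": [0.015, 0.031, 0.002], "rot": [0, 0, -6.1]},
    {"grip": 1, "linear": [0.011, 0.032, 0.002], "rot": [0, 0, -6.1]},
    {"grip": 1, "linear": [0.008, 0.033, 0.002], "rot": [0, 0, -6.1]},
  ],
)

```text
time_s: 17.2
tool_pos: [0.4612, 0.0345, 0.2811]
tool_rot: [0.199, 3.103, -0.04]
contact_force: [0.8, -0.2, 0.2]
width: 0.0001
```

step_arm(
  moves=[
    {"grip": 1, "linear": [0.004, 0.034, 0.002], "rot": [0, 0, -6.1]},
    {"grip": 1, "linear": [0.001, 0.02, 0.002], "rot": [0, 0, -6.1]},
    {"grip": 1, "linear": [0, 0, 0], "rot": [0, 0, 0]},
    {"grip": 1, "linear": [0, 0, 0], "rot": [0, 0, 0]},
    {"grip": 1, "linear": [0, 0, 0], "rot": [0, 0, 0]},
  ],
)

```text
time_s: 17.62
tool_pos: [0.4597, 0.0973, 0.2779]
tool_rot: [-0.166, 3.104, -0.042]
contact_force: [-0.1, -0.3, 0.1]
width: 0.0001
```

```bash
python3 - <<'E'
from h import *
print(rack(bot.state()["tool_pos"]),bot.state()["joint_pos"].round(2))
plan(world([-.09,0,.094]),orient('y',0,1),5)
E
```

```text
[-0.09444184 -0.00213797  0.27791068] [ 0.09  0.13 -0.17  1.24 -0.03 -0.02]
t 17.62 pos [0.4597 0.0973 0.2779] dist 0.184 turn [-1.6  1.8  3.7] rows 5 4.5
0 [0.0002, 0.0014, 0.0368] [-0.32, 0.37, 0.73]
1 [0.0, 0.0012, 0.0368] [-0.32, 0.37, 0.73]
2 [-0.0002, 0.001, 0.0368] [-0.32, 0.37, 0.73]
3 [-0.0004, 0.0008, 0.0368] [-0.32, 0.37, 0.73]
4 [-0.0007, 0.0006, 0.0368] [-0.32, 0.37, 0.73]
```

step_arm(
  moves=[
    {"grip": 1, "linear": [0, 0.001, 0.037], "rot": [-0.3, 0.4, 0.7]},
    {"grip": 1, "linear": [0, 0.001, 0.037], "rot": [-0.3, 0.4, 0.7]},
    {"grip": 1, "linear": [0, 0.001, 0.037], "rot": [-0.3, 0.4, 0.7]},
    {"grip": 1, "linear": [0, 0.001, 0.036], "rot": [-0.3, 0.4, 0.7]},
    {"grip": 1, "linear": [0, 0.001, 0.025], "rot": [-0.3, 0.4, 0.7]},
  ],
)

```text
time_s: 18.03
tool_pos: [0.474, 0.0938, 0.1109]
tool_rot: [-0.042, 3.12, -0.003]
contact_force: [0.1, 0.6, 0.4]
width: 0.0001
```

step_arm(
  moves=[
    {"grip": 1, "linear": [0, 0, 0.005], "rot": [0, 0, 0]},
    {"grip": 1, "linear": [0, 0, 0], "rot": [0, 0, 0]},
    {"grip": 1, "linear": [-0.008, 0, 0], "rot": [0, 0, 0]},
    {"grip": 1, "linear": [-0.01, 0, 0], "rot": [0, 0, 0]},
    {"grip": 1, "linear": [-0.01, 0, 0], "rot": [0, 0, 0]},
  ],
)

```text
time_s: 18.45
tool_pos: [0.498, 0.0895, 0.1058]
tool_rot: [-0.026, 3.132, -0.004]
contact_force: [-19.3, 1.8, 38.0]
width: -0.0001
```

```bash
python3 - <<'E'
from h import *
print(rack(bot.state()["tool_pos"]),bot.state()["contact_force"])
plan(world([-.030,0,.094]),orient('y',0,1),5)
E
```

```text
[-0.056585   -0.011582    0.10583744] [-19.28986546   1.7568233   38.03705337]
t 18.45 pos [0.498  0.0895 0.1058] dist 0.0313 turn [-0.2  0.5 -1.5] rows 5 0.8
0 [-0.0052, 0.0025, 0.0024] [-0.03, 0.1, -0.3]
1 [-0.0053, 0.0024, 0.0024] [-0.03, 0.1, -0.3]
2 [-0.0053, 0.0024, 0.0024] [-0.03, 0.1, -0.3]
3 [-0.0053, 0.0024, 0.0024] [-0.03, 0.1, -0.3]
4 [-0.0053, 0.0023, 0.0024] [-0.03, 0.1, -0.3]
```

The fingertips came down on top of the bar (38 N), so I back off at once: up and towards the robot.

step_arm(
  moves=[
    {"grip": 1, "linear": [0, 0, -0.02], "rot": [0, 0, 0]},
    {"grip": 1, "linear": [0.015, 0, -0.01], "rot": [0, 0, 0]},
    {"grip": 1, "linear": [0.02, 0.004, 0], "rot": [0, 0, -0.7]},
    {"grip": 1, "linear": [0.01, 0.004, 0], "rot": [0, 0, -0.7]},
    {"grip": 1, "linear": [0, 0, 0], "rot": [0, 0, 0]},
  ],
)

```text
time_s: 18.87
tool_pos: [0.4669, 0.0968, 0.1492]
tool_rot: [-0.062, 3.106, -0.003]
contact_force: [-0.2, -0.9, 0.6]
width: -0.0001
```

```bash
python3 - <<'E'
from h import *
print(rack(bot.state()["tool_pos"]),bot.state()["contact_force"])
barcheck();barcheck("top")
im=bot.read_camera("wrist")[:,:,::-1];cv2.imwrite("pics/w8raw.png",im)
plan(world([-.095,0,.087]),orient('y',0,1),4)
E
```

```text
[-0.08732545 -0.00301428  0.14921622] [-0.15262768 -0.88244572  0.58021644]
scene up now/before [104.9 179.9] absdiff 75.1
scene down now/before [158.5 135.4] absdiff 29.3
top up now/before [ 97.6 158.6] absdiff 61.0
top down now/before [117.2 160.7] absdiff 46.2
t 19.02 pos [0.4679 0.0963 0.1481] dist 0.0619 turn [-0.2  2.  -0.2] rows 4 1.5
0 [0.0027, 0.0009, 0.0152] [-0.05, 0.49, -0.06]
1 [0.0026, 0.0009, 0.0152] [-0.05, 0.49, -0.06]
2 [0.0024, 0.0009, 0.0152] [-0.05, 0.49, -0.06]
3 [0.0023, 0.0009, 0.0153] [-0.05, 0.49, -0.06]
```

step_arm(
  moves=[
    {"grip": 1, "linear": [0.005, 0.001, 0.015], "rot": [0, 0.5, 0]},
    {"grip": 1, "linear": [0.005, 0.001, 0.015], "rot": [0, 0.5, 0]},
    {"grip": 1, "linear": [0.003, 0.001, 0.015], "rot": [0, 0.5, 0]},
    {"grip": 1, "linear": [0.002, 0.001, 0.015], "rot": [0, 0.5, 0]},
    {"grip": 1, "linear": [0, 0, 0], "rot": [0, 0, 0]},
  ],
)

```text
time_s: 19.43
tool_pos: [0.4601, 0.0991, 0.0865]
tool_rot: [-0.058, 3.136, -0.006]
contact_force: [-0.7, -0.1, -0.1]
width: 0.0001
```

```bash
python3 - <<'E'
from h import *
print(rack(bot.state()["tool_pos"]),bot.state()["contact_force"])
plan(world([-.095,0,.087]),orient('y',0,1),4)
E
```

```text
[-0.09404535 -0.0003408   0.08652886] [-0.70267508 -0.12699487 -0.08464715]
t 19.43 pos [0.4601 0.0991 0.0865] dist 0.0011 turn [-0.2  0.3 -0.3] rows 4 0.1
0 [0.0002, 0.0001, -0.0001] [-0.05, 0.06, -0.08]
1 [0.0002, 0.0001, -0.0001] [-0.05, 0.06, -0.08]
2 [0.0002, 0.0001, -0.0001] [-0.05, 0.06, -0.08]
3 [0.0002, 0.0001, -0.0001] [-0.05, 0.06, -0.08]
```

step_arm(
  moves=[
    {"grip": 1, "linear": [-0.01, 0, 0], "rot": [0, 0, 0]},
    {"grip": 1, "linear": [-0.01, 0, 0], "rot": [0, 0, 0]},
    {"grip": 1, "linear": [-0.01, 0, 0], "rot": [0, 0, 0]},
    {"grip": 1, "linear": [-0.008, 0, 0], "rot": [0, 0, 0]},
    {"grip": 1, "linear": [-0.006, 0, 0], "rot": [0, 0, 0]},
  ],
)

```text
time_s: 19.85
tool_pos: [0.5074, 0.1004, 0.0876]
tool_rot: [-0.057, 3.14, -0.006]
contact_force: [-10.3, -0.3, 7.9]
width: 0.0005
```

```bash
python3 - <<'E'
from h import *
print(rack(bot.state()["tool_pos"]),bot.state()["contact_force"])
plan(world([-.026,0,.087]),orient('y',0,1),5)
E
```

```text
[-0.04668381 -0.001084    0.08762233] [-10.30818561  -0.30358713   7.89768326]
t 19.85 pos [0.5074 0.1004 0.0876] dist 0.0207 turn [-0.2  0.  -0.4] rows 5 0.5
0 [-0.0041, 0.0002, 0.0001] [-0.04, 0.01, -0.07]
1 [-0.0041, 0.0002, 0.0001] [-0.04, 0.01, -0.07]
2 [-0.0041, 0.0002, 0.0001] [-0.04, 0.01, -0.07]
3 [-0.0041, 0.0002, 0.0001] [-0.04, 0.01, -0.07]
4 [-0.0041, 0.0002, 0.0001] [-0.04, 0.01, -0.07]
```

step_arm(
  moves=[
    {"grip": 1, "linear": [-0.005, 0, -0.002], "rot": [0, 0, 0]},
    {"grip": 1, "linear": [-0.005, 0, -0.001], "rot": [0, 0, 0]},
    {"grip": 1, "linear": [-0.005, 0, -0.001], "rot": [0, 0, 0]},
    {"grip": 1, "linear": [-0.005, 0, -0.001], "rot": [0, 0, 0]},
    {"grip": 1, "linear": [-0.005, 0, 0], "rot": [0, 0, 0]},
  ],
)

```text
time_s: 20.27
tool_pos: [0.5135, 0.1007, 0.0891]
tool_rot: [0.058, -3.097, 0.007]
contact_force: [-9.9, -0.3, 7.5]
width: 0.0002
```

```bash
python3 - <<'E'
from h import *
s=bot.state();print(rack(s["tool_pos"]),s["contact_force"])
barcheck();barcheck("top")
E
```

```text
[-0.04057541 -0.0010916   0.08905755] [-9.91873904 -0.27129775  7.4755818 ]
scene up now/before [ 91.8 179.9] absdiff 88.2
scene down now/before [111.  135.4] absdiff 24.6
top up now/before [ 97.9 158.6] absdiff 60.7
top down now/before [120.8 160.7] absdiff 39.9
```

step_arm(
  moves=[
    {"grip": 1, "linear": [-0.009, 0, -0.002], "rot": [0, -0.6, 0]},
    {"grip": 1, "linear": [-0.009, 0, -0.002], "rot": [0, -0.6, 0]},
    {"grip": 1, "linear": [-0.009, 0, -0.001], "rot": [0, -0.6, 0]},
    {"grip": 1, "linear": [-0.009, 0, -0.001], "rot": [0, -0.4, 0]},
    {"grip": 1, "linear": [-0.009, 0, 0], "rot": [0, 0, 0]},
  ],
)

```text
time_s: 20.78
tool_pos: [0.5308, 0.1014, 0.0898]
tool_rot: [0.06, -3.079, 0.009]
contact_force: [-26.6, -2.1, 19.6]
width: -0.0003
```

```bash
python3 - <<'E'
from h import *
s=bot.state();print(rack(s["tool_pos"]),s["contact_force"])
plan(world([-.026,0,.087]),orient('y',0,1),5)
E
```

```text
[-0.02327111 -0.00108496  0.08977267] [-26.62436618  -2.12167006  19.58187113]
t 20.78 pos [0.5308 0.1014 0.0898] dist 0.004 turn [-0.3 -3.6 -0.2] rows 5 0.5
0 [0.0005, 0.0002, 0.0006] [-0.05, -0.72, -0.04]
1 [0.0005, 0.0002, 0.0006] [-0.05, -0.72, -0.04]
2 [0.0005, 0.0002, 0.0006] [-0.05, -0.72, -0.04]
3 [0.0005, 0.0002, 0.0006] [-0.05, -0.72, -0.04]
4 [0.0005, 0.0002, 0.0006] [-0.05, -0.72, -0.04]
```

It's at the stop. I back off and see whether the catch holds.

step_arm(
  moves=[
    {"grip": 1, "linear": [0.006, 0, 0], "rot": [0, 0, 0]},
    {"grip": 1, "linear": [0.015, 0, 0], "rot": [0, 0, 0]},
    {"grip": 1, "linear": [0.02, 0, 0], "rot": [0, 0, 0]},
    {"grip": 1, "linear": [0.03, 0, -0.005], "rot": [0, -2, 0]},
    {"grip": 1, "linear": [0, 0, -0.04], "rot": [0, -1.5, 0]},
  ],
)

```text
time_s: 21.2
tool_pos: [0.4415, 0.0968, 0.1254]
tool_rot: [0.06, -3.102, 0.012]
contact_force: [-10.9, -0.2, -7.5]
width: 0.0001
```

step_arm(
  moves=[
    {"grip": 1, "linear": [0, 0, -0.04], "rot": [0, 0, 0]},
    {"grip": 1, "linear": [0, 0, -0.04], "rot": [0, 0, 0]},
    {"grip": 1, "linear": [0, 0, -0.04], "rot": [0, 0, 0]},
    {"grip": 1, "linear": [0, 0, -0.04], "rot": [0, 0, 0]},
    {"grip": 1, "linear": [0, 0, 0], "rot": [0, 0, 0]},
  ],
)

```text
time_s: 21.62
tool_pos: [0.4435, 0.0975, 0.2938]
tool_rot: [0.059, -3.104, 0.013]
contact_force: [0.1, -0.7, -0.2]
width: 0.0001
```

```bash
python3 - <<'E'
from h import *
s=bot.state();print(rack(s["tool_pos"]),s["contact_force"])
barcheck();barcheck("top")
a=bot.read_camera("scene")[:,:,::-1];b=bot.read_camera("top")[:,:,::-1];cv2.imwrite("pics/endscene.png",a);cv2.imwrite("pics/endtop.png",b)
z=lambda im,x0,y0,x1,y1,W,H:cv2.resize(im[y0:y1,x0:x1],(W,H),interpolation=cv2.INTER_CUBIC)
w7=cv2.imread("pics/w7raw.png")
cv2.imwrite("pics/end.png",np.vstack([np.hstack([z(a,225,130,385,250,400,300),z(a,330,200,450,290,400,300)]),np.hstack([z(b,160,110,320,230,400,300),z(w7,0,0,640,400,400,300)])]))
E
```

```text
[-0.11065451 -0.00130287  0.29379988] [ 0.06782483 -0.65531167 -0.21332811]
scene up now/before [183.5 179.9] absdiff 3.5
scene down now/before [132.3 135.4] absdiff 7.7
top up now/before [130.4 158.6] absdiff 30.0
top down now/before [111.3 160.7] absdiff 50.2
```

View pics/end.png

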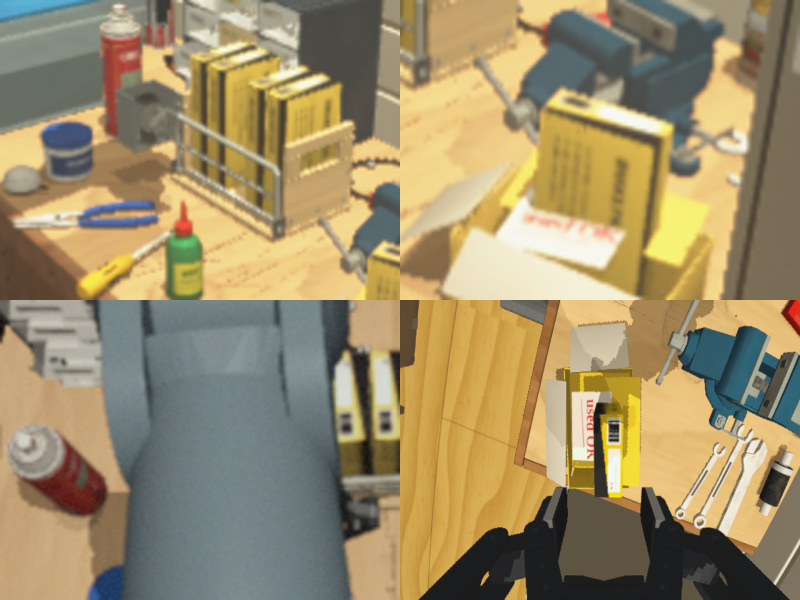

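The last view shows the bar upright, with four boxes standing and an empty middle slot. The small box stands upright in the carton, and the can, bottle and tub are where they were. I hand in.

```bash
python3 - <<'E'
from cell import bot
print(bot.state()["contact_force"],bot.hand_in())
E
```

```text
the job is handed in; nothing more can be done
[-0.79561967  0.65865156 -0.71454719] None
```

I did the steps in the order asked and handed the job in at about 22 s. I pressed the catch until the bar dropped, then tipped the small box (the middle one) forward onto the bar. Next I gripped it by its sides, lifted it out, set it upright in the carton and pushed the bar up until the catch held.

**Last checks:**
- **Bar:** the scene camera shows it upright, matching the first picture, after the arm had let go. The top view was blocked by the arm, so it neither confirms nor contradicts this.
- **Boxes:** the four large boxes stand in the rack, and the small box stands upright inside the carton.
- **Bystanders:** the can, bottle and tub look unmoved in the scene view; I did not measure them.
- **Wrist force:** it was near zero when I handed in.

**What did not go cleanly:**
- **Bar contact:** on the first try at the bar, the fingertips came down on top of it. I read about 38 N upward and 19 N sideways, together above 40 N. It was the fingertips, not the arm or gripper body. I backed off and repeated it from lower down.
- **Closing push:** it ended at about 27 N sideways and 20 N upward against the stop.
- **Carton:** the pictures showed a yellow panel and the "used OK" sheet over part of the opening, at 70–90 mm height. The box met no resistance there on the way down, so its picture overlaps the sheet.
- **Box tilt:** the box was about 2–3° off vertical when I let go of it on the carton floor. It looks upright now, but I did not measure it again.

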